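# Get the centrifuge bucket out from behind the bottles and weigh it

## Robot

A 7-joint arm with a two-finger parallel gripper is mounted at the origin on the work surface. World frame = base frame: x ahead of the robot, y to its left, z up, the work surface at z = 0. Lengths are in m, angles in rad, forces in N, time in s.
With the tool pointing down it reaches from about 0.4 to 0.85 m from the base axis. Payload 10.4 kg.
Tool frame: the origin (TCP) lies between the finger pads; the fingertips stand 19 mm ahead of it and the grasp point (between the pads) is the TCP; x points along the fingers, y is the direction in which the jaws open and shut, and the axes are right-handed (so a half turn about x gives the same grasp; the last joint's range is limited). The gripper opens to 87 mm and grips with 3 to 60 N. Pads are 19 mm wide; open, the fingers measure 117 mm over their backs; the gripper's body (75 mm by 190 mm) begins 51 mm behind the grasp point.
Start: joints at [1.209, 0.332, -0.065, 1.46, 0.022, 1.35, -0.088], TCP at [0.208, -0.589, 0.204] pointing down, gripper open.
Joint ranges: [-2.6, 2.6], [-0.5, 2.12], [-1.47, 1.34], [0.16, 2.42], [-1.27, 4.41], [0.06, 2.06], [-2.6, 2.6]. Speed limits (rad/s): [2.22, 2.22, 2.79, 2.79, 3.14, 3.14, 3.14].

## Interface

Orientations are given as a unit quaternion [x, y, z, w].
In Python, from bench import r gives the robot as it stands.
- The arm moves only by the tool drive_tool, never from a script. Its argument "motion" is a list of rows, each a list of 4 numbers: the shift along the tool's x, y, z in cm, then the turn about the tool's x in units of 5 degrees (1.0 is 5 degrees). In form: [[tx, ty, tz, twist], ...]. A call has 1 to 20 rows; each row is the pose to reach, as a shift and turn from the pose commanded when the call began, along the tool's axes at that moment; what a row does not reach only later rows make up. A row lasts 1/12 s, in which the tool goes at most 41.7 mm and 7.16 degrees, less where a joint would pass 70% of its speed; a pose out of reach is approached as far as the arm can. A call with a gripper value outside its range is refused whole. "grip" is the closure in counts, from 0 (fully open) to 255 (shut), set as the call begins (left out, the last holds). The fingers move at their own pace and stop on an object; "force" is the grip in N (left out, the last holds). Time passes only in rows, so rows that repeat a pose let the fingers close. It gives the time, the measured TCP pose, the force and the opening at its end, in the units of the state.
- r.read_state(): the state, without advancing time (a new reading comes with each control period).
- r.camera(name): name is "scene" or "top" or "wrist"; returns the picture (480x640x3 uint8, red, green, blue); there is no depth.
- r.calibration(name): a dict with "fx", "fy", "cx", "cy" (pixels), "dist" ([k1, k2, p1, p2, k3] as OpenCV has them; the pictures are not rectified), "xyz" and "orientation" of the camera in the world. Camera axes: x right, y up, looking along -z (the intrinsics and any distortion apply to the point x, -y, -z); pixel columns grow to the right and rows downward; lengths in m; the calibration is good to about 2 mm. A picture is of the moment at which its call begins: read the wrist's pose just before it. calibration takes no time and is no camera call; for the wrist camera it gives the pose at the moment of the call.
- r.close_job(): hands the job in, once; it reports no verdict.
The state is a dict: "time": time; "joint_positions": joint angles; "joint_vel": joint speeds; "joint_torque": joint torques, N m; "ee_pos": TCP position; "eef_rot": TCP orientation; "ft_force": force on the tool from outside, world axes, zero at the start; "torque": the same for the moment, N m; "width": finger opening in m.
Only numpy, scipy, OpenCV 4.12 (cv2) and the standard library are available. Lean on these libraries where they do the work, as an engineer would, in place of code of your own. Each camera call takes 0.05 s, during which the arm holds its last target.

## Task

The blue centrifuge bucket at the back of the steel caddy is boxed in by three capped bottles. First move all three bottles into the empty grey side tray while the bucket stays where it is, then stand the bucket gently in the middle of the balance pan and leave it there, and after that put each bottle back, standing centred on its own rubber pad in the caddy (the round bottle on the small round pad, the square one on the square pad, the conical flask on the large round pad). Never tip a bottle over, and have everything standing upright and let go of at the end.

Things in the scene. Friction and masses are not known exactly. Their poses are not given: they have to be found in the camera images.
- round_bottle: Slim round white plastic bottle, body 48 mm in diameter up to 104 mm, then a sloping shoulder up to 120 mm. The screw cap on top is round, 32 mm in diameter, from 137 to 167 mm above the underside; below it a neck 26 mm in diameter runs down to 120 mm or lower. Empty, 0.13 to 0.28 kg. Origin: centre of the underside, z up.
- square_bottle: Square white plastic bottle, body 46 x 46 mm (sides along its x and y) up to 106 mm, then a sloping shoulder up to 119 mm. The screw cap on top is round, 32 mm in diameter, from 137 to 167 mm above the underside; below it a neck 26 mm in diameter runs down to 120 mm or lower. Empty, 0.13 to 0.28 kg. Origin: centre of the underside, z up.
- flask: White plastic conical flask, foot 60 mm in diameter, tapering straight from 8 mm up to the neck at 105 mm. The screw cap on top is round, 32 mm in diameter, from 137 to 167 mm above the underside; below it a neck 26 mm in diameter runs down to 120 mm or lower. Empty, 0.13 to 0.28 kg. Origin: centre of the underside, z up.
- bucket: Blue centrifuge bucket: open-topped round beaker, outside diameter 50 mm, 62 mm tall, wall 4 mm, with a collar 56 mm in diameter around its top 9 mm (53 to 62 mm above the underside); 0.15 to 0.31 kg. Origin: centre of the underside, z up. It starts in the rear of the caddy, its underside 3 mm above the bench.
- pad_round: Home of the round bottle: small round pad 58 mm in diameter, black rubber, 4 mm thick, fixed in the caddy. Origin: centre of its underside (3 mm above the bench), z up.
- pad_square: Home of the square bottle: square pad 56 x 56 mm (sides along its x and y), black rubber, 4 mm thick, fixed in the caddy. Origin: centre of its underside (3 mm above the bench), z up.
- pad_flask: Home of the conical flask: large round pad 72 mm in diameter, black rubber, 4 mm thick, fixed in the caddy. Origin: centre of its underside (3 mm above the bench), z up.
- caddy: Fixed steel storage caddy, 230 mm (x) by 216 mm (y), floor 3 mm thick, walls 3 mm thick and 30 mm tall on its +x (rear) and both y sides, open on its -x side. Holds the three pads, the bottles on them and, behind them about 45 mm towards +x of its centre, the bucket. Origin: centre of its underside on the bench.
- tray: Fixed empty grey side tray, 200 x 200 mm outside, walls 4 mm thick and 22 mm tall, floor 4 mm thick. Stands left or right of the caddy. Origin: centre of its underside on the bench.
- pan (a point): Centre of the top face of the balance's round steel pan, 116 mm in diameter, 60 mm above the bench; z up. The pan does not give. The white balance housing around and below it, fixed to the bench, is 200 (x) x 160 (y) mm, lower than the pan, its middle 40 mm towards -x of the pan's centre. Stands on the other side of the caddy from the tray.

How it is judged:
On the way, in this order (a step that is already met when the one before it is completed fails the run):
1. all three bottles stand in the side tray, let go of, while the bucket is still in its place (x of round_bottle in the frame of tray between -0.085 and 0.085 m and y of round_bottle in the frame of tray between -0.085 and 0.085 m and z of each of round_bottle, square_bottle, flask in the frame of tray below 0.012 m and linear speed of each of round_bottle, square_bottle, flask below 0.03 m/s and angle between each of round_bottle, square_bottle, flask's own z axis and vertical below 0.12 rad and contact force between each of round_bottle, square_bottle, flask and the fingers below 0.05 N and x of square_bottle in the frame of tray between -0.085 and 0.085 m and y of square_bottle in the frame of tray between -0.085 and 0.085 m and x of flask in the frame of tray between -0.085 and 0.085 m and y of flask in the frame of tray between -0.085 and 0.085 m and distance of bucket from where it was at the start of the episode below 0.02 m), for 0.2 s.
2. the bucket stands in the middle of the balance pan, let go of, while the bottles are still in the tray (horizontal distance between bucket and pan below 0.015 m and z of bucket in the frame of pan between -0.006 and 0.006 m and linear speed of each of bucket, round_bottle, square_bottle, flask below 0.03 m/s and angle between each of bucket, round_bottle, square_bottle, flask's own z axis and vertical below 0.12 rad and contact force between each of bucket, round_bottle, square_bottle, flask and the fingers below 0.05 N and x of round_bottle in the frame of tray between -0.085 and 0.085 m and y of round_bottle in the frame of tray between -0.085 and 0.085 m and z of each of round_bottle, square_bottle, flask in the frame of tray below 0.012 m and x of square_bottle in the frame of tray between -0.085 and 0.085 m and y of square_bottle in the frame of tray between -0.085 and 0.085 m and x of flask in the frame of tray between -0.085 and 0.085 m and y of flask in the frame of tray between -0.085 and 0.085 m), for 0.2 s.
At the end, for the whole second after the job is handed in: The bucket stands upright on the balance pan within 15 mm of its centre; each bottle stands upright on its own pad within 12 mm of its centre; all are released and at rest (horizontal distance between bucket and pan below 0.015 m and z of bucket in the frame of pan between -0.006 and 0.006 m and linear speed of each of bucket, round_bottle, square_bottle, flask below 0.03 m/s and angle between each of bucket, round_bottle, square_bottle, flask's own z axis and vertical below 0.12 rad and contact force between each of bucket, round_bottle, square_bottle, flask and the fingers below 0.05 N and horizontal distance between round_bottle and pad_round below 0.012 m and z of round_bottle in the frame of pad_round between 0 and 0.01 m and horizontal distance between square_bottle and pad_square below 0.012 m and z of square_bottle in the frame of pad_square between 0 and 0.01 m and horizontal distance between flask and pad_flask below 0.012 m and z of flask in the frame of pad_flask between 0 and 0.01 m); the robot touches nothing.
It fails at once if a bottle is tipped over (more than 45 degrees) (angle between any of round_bottle, square_bottle, flask's own z axis and vertical above 0.8 rad).
It fails at once if the bucket is dropped or thrown (it moves faster than 0.6 m/s with no finger on it) (linear speed of bucket above 0.6 m/s and contact force between bucket and the fingers below 0.05 N).
It also fails if it takes over 144 s, if anything falls off the work surface, if the arm or the gripper's body presses on something with over 40 N, if the wrist force passes 120 N, or if a joint passes its speed limit or range.

## Working session

There is one attempt and no reset: what is moved stays moved. The work goes in short steps, Python scripts to look and compute and a tool call to move; the robot and the scene stay as the last step left them, time stands still between calls to the robot, and variables do not carry over. Pictures are saved under pics/ and viewed, and the job is handed in when it is done.

Besides the shell and the picture viewer there is one more tool, called after "Emit:" by a JSON object that holds its "op" and its "data". drive_tool: Moves the arm, as the interface text tells. Its arguments: {"type":"object","properties":{"motion":{"type":"array","items":{"type":"array","items":{"type":"number"}}},"grip":{"type":"number"},"force":{"type":"number"}},"required":["motion"]}

```bash
ls; mkdir -p pics
python3 - <<'E'
from bench import r
import cv2
print(r.read_state())
for n in ("scene","top","wrist"):
    print(n,r.calibration(n))
    cv2.imwrite(f"pics/{n}0.png",r.camera(n)[:,:,::-1])
E
```

```text
pics
{'time': 0.0, 'joint_positions': array([ 1.20936862,  0.33292214, -0.06470197,  1.46094418,  0.02156812,
        1.34990918, -0.08851057]), 'joint_vel': array([-0.00023331,  0.00037157,  0.00022723, -0.0012192 ,  0.00038278,
        0.00048225, -0.00194389]), 'joint_torque': array([-9.97892203e-04, -6.23255181e+01,  2.37148470e-02, -3.89895952e+01,
       -6.15258445e-02,  3.97784798e-02,  1.80192037e-04]), 'ee_pos': array([ 0.20760242, -0.58906453,  0.20312121]), 'eef_rot': array([-0.69688158, -0.11973983,  0.69708474, -0.11870677]), 'ft_force': array([-0.0638938 , -0.24328158,  0.30115988]), 'torque': array([ 0.05237341, -0.01421789, -0.01512991]), 'width': 0.08705001070174138}
scene {'fx': 481.99094414073, 'fy': 481.99094414073, 'cx': 322.3612067953286, 'cy': 239.65297878568063, 'dist': array([-0.03925768,  0.        ,  0.        ,  0.        ,  0.        ]), 'xyz': array([ 0.8607638 , -0.43565902,  0.72287501]), 'orientation': array([0.315571  , 0.10105464, 0.27357359, 0.90297308])}
top {'fx': 453.5606136646588, 'fy': 453.5606136646588, 'cx': 317.40910344813415, 'cy': 238.04819310000372, 'dist': array([-0.01513223,  0.        ,  0.        ,  0.        ,  0.        ]), 'xyz': array([ 0.44236312, -0.00904681,  0.82506269]), 'orientation': array([ 0.0530914 , -0.0610511 , -0.70090441,  0.70865159])}
wrist {'fx': 385.40676352405154, 'fy': 385.40676352405154, 'cx': 322.5608243132744, 'cy': 236.0542389580547, 'dist': array([-0.07010932,  0.        ,  0.        ,  0.        ,  0.        ]), 'xyz': array([ 0.27863234, -0.56431877,  0.38420943]), 'orientation': array([-0.11146963,  0.07999149, -0.57255798,  0.80830269])}
```

View pics/scene0.png

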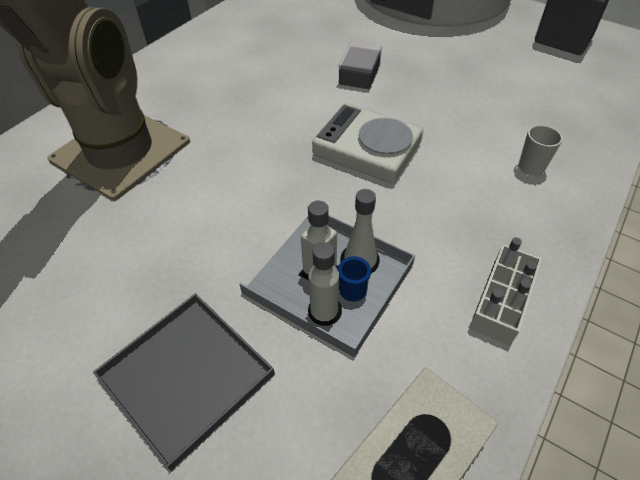

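View pics/top0.png

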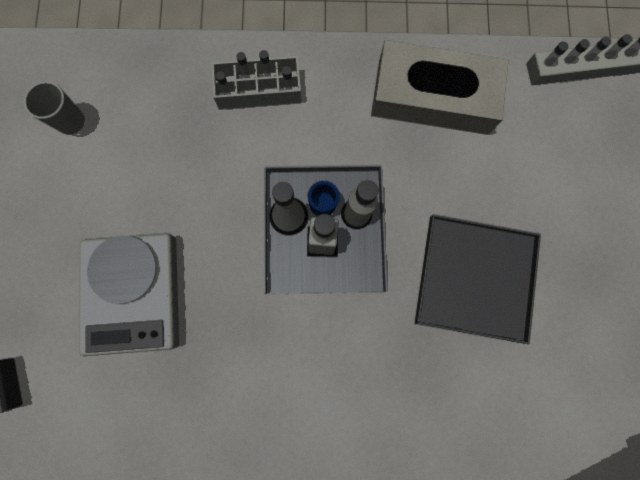

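View pics/wrist0.png

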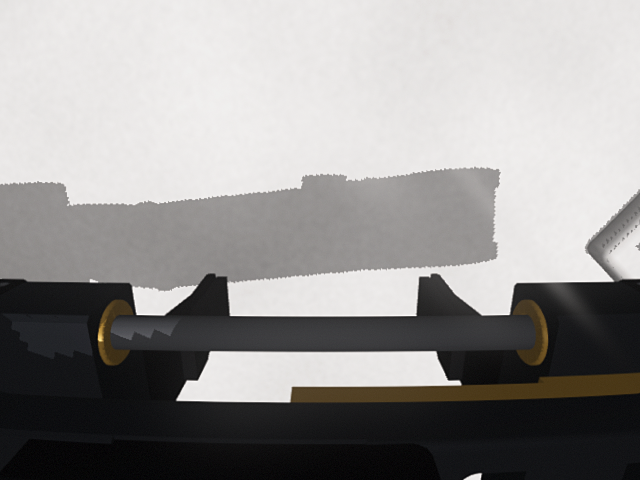

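The caddy is at mid-image in the top view, with bucket (323,197), flask (287,205), square bottle (323,235) and round bottle (362,203). The tray is to the right (-y) and the balance to the left (+y). I'll zoom in next.

```bash
cat > h.py <<'E'
from bench import r
import numpy as np, cv2
from scipy.spatial.transform import Rotation as R
def cal(n):
    c=r.calibration(n); K=np.array([[c['fx'],0,c['cx']],[0,c['fy'],c['cy']],[0,0,1]]);return K,np.array(c['dist']),np.array(c['xyz']),R.from_quat(c['orientation']).as_matrix()@np.diag([1,-1,-1])
def proj(n,P,c=None):
    K,d,t,M=c or cal(n); P=np.atleast_2d(np.array(P,float))
    return cv2.projectPoints(P.reshape(-1,1,3),cv2.Rodrigues(M.T)[0],-M.T@t,K,d)[0].reshape(-1,2)
def back(n,uv,z,c=None):
    K,d,t,M=c or cal(n); uv=np.array(uv,float).reshape(-1,1,2)
    u=cv2.undistortPoints(uv,K,d).reshape(-1,2); D=np.c_[u,np.ones(len(u))]@M.T
    return t+D*((z-t[2])/D[:,2])[:,None]
def crop(img,x0,y0,x1,y1,s,f):
    cv2.imwrite(f,cv2.resize(img[y0:y1,x0:x1],None,fx=s,fy=s,interpolation=cv2.INTER_CUBIC))
E
python3 - <<'E'
import cv2
from h import crop
t=cv2.imread('pics/top0.png');t=cv2.convertScaleAbs(t,alpha=1.5)
crop(t,255,155,395,300,5.5 if 0 else 4,'pics/tz1.png')
crop(t,405,205,550,350,4,'pics/tz2.png')
crop(t,70,225,190,365,4,'pics/tz3.png')
s=cv2.convertScaleAbs(cv2.imread('pics/scene0.png'),alpha=1.5)
crop(s,235,180,425,360,4,'pics/sz1.png')
E
```

```text
(no output)
```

View pics/tz1.png

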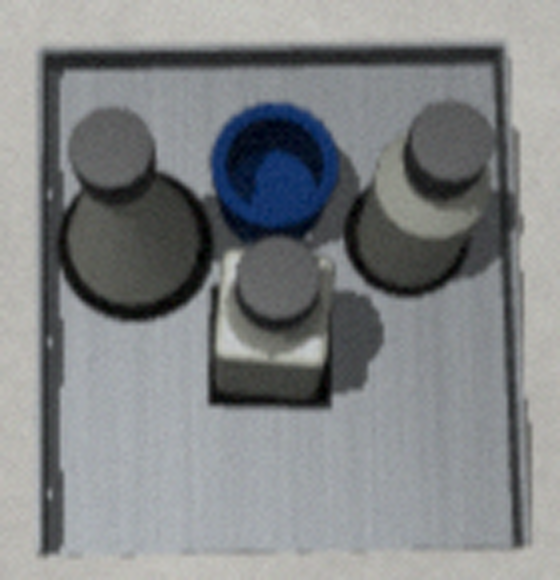

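View pics/tz2.png

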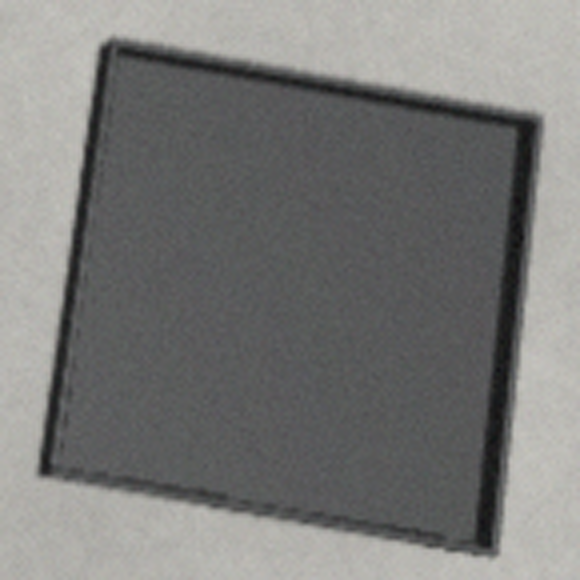

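View pics/tz3.png

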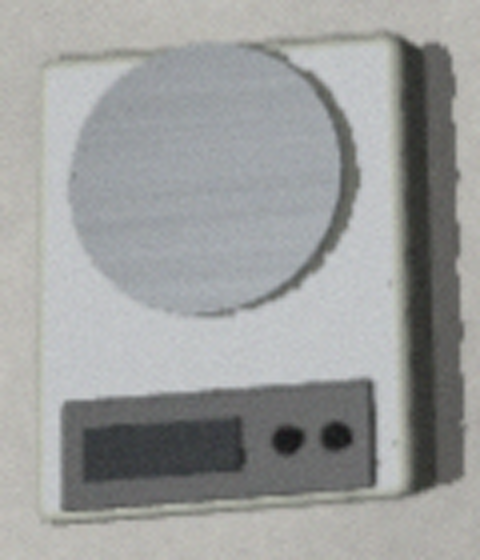

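View pics/sz1.png

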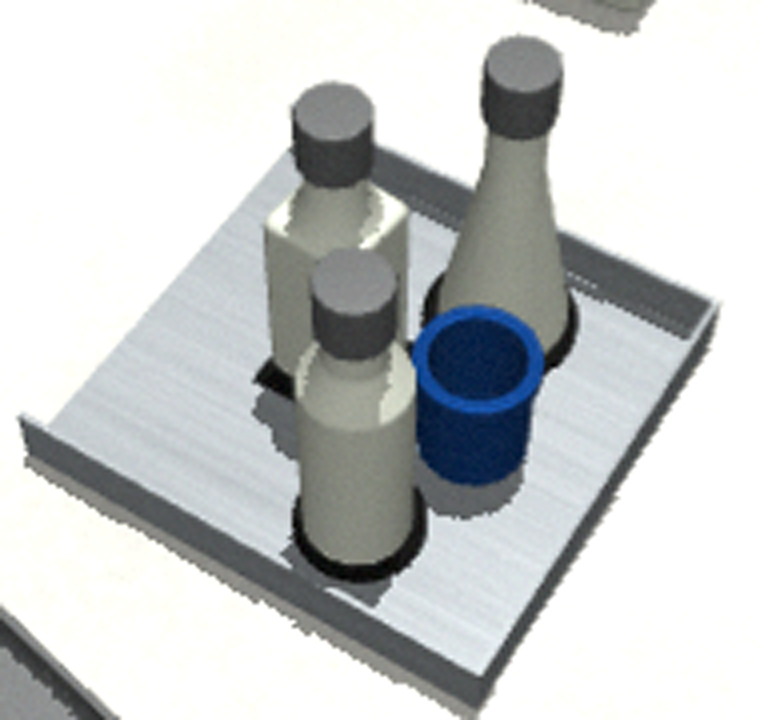

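Run:
```python
from h import *
np.set_printoptions(precision=4,suppress=True)
f=lambda U,x0,y0,s=4:[x0+(U[0]+.5)/s-.5,y0+(U[1]+.5)/s-.5]
T=lambda U:f(U,255,155); S=lambda U:f(U,235,180)
for n,a,b,z in [('flask',(112,148),(523,64),.174),('round',(451,142),(354,280),.174),('square',(279,276),(334,111),.174),('bucket',(275,167),(478,358),.065)]:
    print(n,back('top',[T(a)],z),back('scene',[S(b)],z))
print('padsq bottom edge',back('top',[T((209,405)),T((330,405))],.007))
print('padflask L,R,B',back('top',[T((60,240)),T((212,240)),T((135,320))],.007))
print('padround L,B',back('top',[T((345,235)),T((405,296))],.007))
tr=[f(U,405,205) for U in [(110,40),(542,118),(494,554),(42,474)]]
p=back('top',tr,.022);print('tray',p,p.mean(0)); e=p[1]-p[0];print(np.degrees(np.arctan2(e[1],e[0])),[np.linalg.norm(p[i]-p[i-1]) for i in range(4)])
p=back('top',[f(U,70,225) for U in [(206,41),(206,316),(68,180),(342,180)]],.06);print('pan',p,p.mean(0))
p=back('top',[T(U) for U in [(42,50),(505,47),(523,547),(40,555)]],.03);print('caddy',p)
```

```text
flask [[0.6174 0.0362 0.174 ]] [[0.6179 0.0373 0.174 ]]
round [[ 0.6214 -0.0892  0.174 ]] [[ 0.6221 -0.0883  0.174 ]]
square [[ 0.57   -0.0258  0.174 ]] [[ 0.5699 -0.0244  0.174 ]]
bucket [[ 0.6392 -0.0266  0.065 ]] [[ 0.6406 -0.0249  0.065 ]]
padsq bottom edge [[ 0.5428  0.0012  0.007 ]
 [ 0.5434 -0.0538  0.007 ]]
padflask L,R,B [[0.6184 0.0708 0.007 ]
 [0.6193 0.0009 0.007 ]
 [0.5815 0.0355 0.007 ]]
padround L,B [[ 0.6224 -0.0605  0.007 ]
 [ 0.5942 -0.0881  0.007 ]]
tray [[ 0.6189 -0.2254  0.022 ]
 [ 0.5854 -0.4214  0.022 ]
 [ 0.3919 -0.3871  0.022 ]
 [ 0.4248 -0.1897  0.022 ]] [ 0.5053 -0.3059  0.022 ]
-99.71616323130363 [np.float64(0.19744485814998933), np.float64(0.19884855038793614), np.float64(0.19647365673598188), np.float64(0.20007236291918412)]
pan [[0.5686 0.318  0.06  ]
 [0.4525 0.3089 0.06  ]
 [0.5085 0.3716 0.06  ]
 [0.5099 0.256  0.06  ]] [0.5099 0.3136 0.06  ]
caddy [[ 0.7017  0.0791  0.03  ]
 [ 0.7061 -0.132   0.03  ]
 [ 0.4791 -0.137   0.03  ]
 [ 0.4734  0.0735  0.03  ]]
```

```bash
cat >> h.py <<'E'
def to(x=None,y=None,z=None,jaw=None):
    "world target -> tool shift cm (+ twist units for jaw heading, deg, mod 180)"
    s=r.read_state();M=R.from_quat(s['eef_rot']).as_matrix();p=s['ee_pos']
    q=np.array([p[i] if v is None else v for i,v in enumerate((x,y,z))])
    h=np.degrees(np.arctan2(M[1,1],M[0,1]))
    # ideal frame (x straight down) at the same heading
    print('t%.2f'%s['time'],'tcp',p.round(4),'w%.4f'%s['width'],'tilt',np.degrees(M[2,:2]).round(2) if 0 else M[:2,0].round(4),'jaw %.1f'%h,'ft',s['ft_force'].round(1),'j1,j7',s['joint_positions'][[0,6]].round(2))
    tw=0
    if jaw is not None:
        d=(jaw-h+90)%180-90; tw=-d/5
    print('  shift cm',(M.T@(q-p)*100).round(2),'twist',round(tw,2))
E
python3 -c "
from h import *
print(R.from_quat(r.read_state()['eef_rot']).as_matrix().round(3))
to(.622,-.0885,.23,0);to(.622,-.0885,.23,90)"
```

```text
[[-0.     0.332 -0.943]
 [ 0.001 -0.943 -0.332]
 [-1.    -0.001  0.   ]]
t0.15 tcp [ 0.2076 -0.5892  0.2033] w0.0869 tilt [-0.0004  0.001 ] jaw -70.6 ft [-0.   0.2 -0.2] j1,j7 [ 1.21 -0.09]
  shift cm [ -2.63 -33.45 -55.72] twist -14.12
t0.15 tcp [ 0.2076 -0.5892  0.2033] w0.0869 tilt [-0.0004  0.001 ] jaw -70.6 ft [-0.   0.2 -0.2] j1,j7 [ 1.21 -0.09]
  shift cm [ -2.63 -33.45 -55.72] twist 3.88
```

Emit:
{"op": "drive_tool", "data": {"motion": [[-1,-1,-2,-0.5],[-2,-3,-5,-1.2],[-2.6,-5,-8.5,-2],[-2.6,-7,-12,-3],[-2.6,-9,-15,-4],[-2.6,-11,-18.5,-5],[-2.6,-13,-22,-6],[-2.6,-15,-25.5,-7],[-2.6,-17,-29,-8],[-2.6,-19,-32,-9],[-2.6,-21,-35,-10],[-2.6,-23,-38.5,-11],[-2.6,-25.3,-42,-12],[-2.6,-27.5,-46,-13],[-2.6,-29.5,-49,-13.8],[-2.6,-31,-52,-14.1],[-2.6,-32.3,-54,-14.1],[-2.6,-33.2,-55.3,-14.1],[-2.6,-33.4,-55.7,-14.1],[-2.6,-33.4,-55.7,-14.1]], "grip": 0, "force": 25}}

```text
time: 1.82
ee_pos: [0.6223, -0.0882, 0.2294]
eef_rot: [0.5, 0.5, -0.5, 0.5]
ft_force: [-0.4, -0.4, -0.7]
width: 0.087
```

```bash
python3 -c "
from h import *
to(.622,-.0885,.159,0)
w=r.camera('wrist')[:,:,::-1];cv2.imwrite('pics/w1.png',w)
cv2.imwrite('pics/t1.png',r.camera('top')[:,:,::-1])
for p in [(.622,-.0885,.174),(.57,-.025,.174),(.618,.0365,.174)]: print(proj('wrist',p))
"
```

```text
t1.82 tcp [ 0.6223 -0.0882  0.2294] w0.0870 tilt [-0.0007  0.0006] jaw 0.0 ft [-0.4 -0.4 -0.7] j1,j7 [ 0.5  -0.07]
  shift cm [ 7.04 -0.02  0.03] twist 0.01
[[322.19704752 244.46980753]]
[[235.4329742  143.84469951]]
[[314.25725338  32.89558051]]
```

View pics/w1.png

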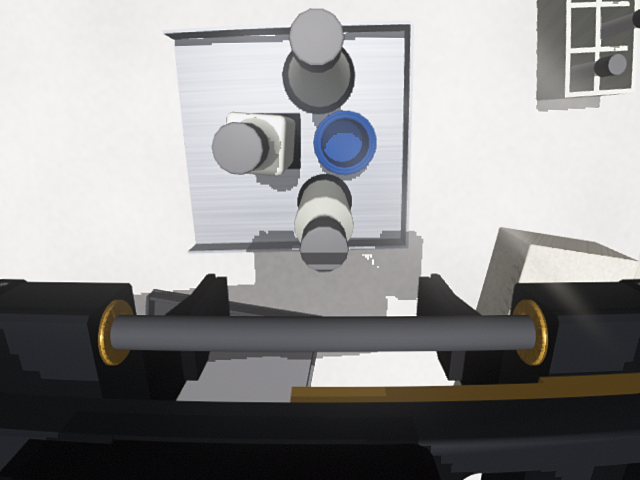

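Wrist view: caps at round (324,242), square (240,148) and flask (317,38), within a few px of prediction. Now descending on the round bottle.

Emit:
{"op": "drive_tool", "data": {"motion": [[1,0,0,0],[2.5,0,0,0],[4,0,0,0],[5.5,0,0,0],[6.5,0,0,0],[7.2,0,0,0],[7.2,0,0,0],[7.2,0,0,0]]}}

```text
time: 2.58
ee_pos: [0.622, -0.0898, 0.1581]
eef_rot: [-0.5, -0.499, 0.501, -0.5]
ft_force: [0.7, -0.8, 0.4]
width: 0.0869
```

Emit:
{"op": "drive_tool", "data": {"motion": [[0,0,0,0],[0,0,0,0],[0,0,0,0],[0,0,0,0],[0,0,0,0],[0,0,0,0],[0,0,0,0],[0,0,0,0]], "grip": 255, "force": 25}}

```text
time: 3.25
ee_pos: [0.6221, -0.0894, 0.158]
eef_rot: [-0.5, -0.5, 0.5, -0.5]
ft_force: [0.4, -1.4, 0.3]
width: 0.0417
```

Emit:
{"op": "drive_tool", "data": {"motion": [[-0.3,0,0,0],[-1,0,0,0],[-2.5,0,0,0],[-4.5,0,0,0],[-6,0,0,0],[-7,0,0,0],[-7,0,0,0],[-7,0,0,0]]}}

```text
time: 3.92
ee_pos: [0.6222, -0.0894, 0.2281]
eef_rot: [0.5, 0.499, -0.5, 0.5]
ft_force: [0.1, -0.2, -0.3]
width: 0.0006
```

```bash
python3 -c "
from h import *
to(.546,-.364,.23,0)
w=r.camera('scene')[:,:,::-1];cv2.imwrite('pics/s2.png',w)
"
```

```text
t3.92 tcp [ 0.6222 -0.0894  0.2281] w0.0006 tilt [ 0.0007 -0.0003] jaw -0.1 ft [ 0.1 -0.2 -0.3] j1,j7 [ 0.5  -0.07]
  shift cm [-0.19 -7.58 27.48] twist -0.02
```

View pics/s2.png

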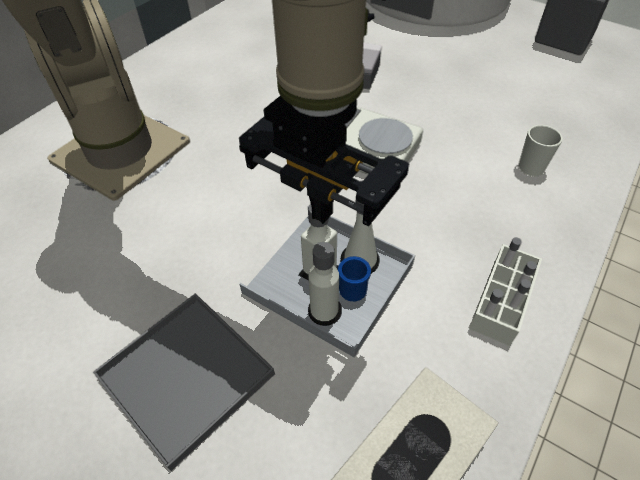

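The fingers close slowly (about 68 mm/s), so I lifted before they clamped. The bottle is still standing at (322,290). I'll reopen part way and retry with a longer close.

Emit:
{"op": "drive_tool", "data": {"motion": [[0,0,0,0],[0,0,0,0],[0,0,0,0],[0,0,0,0],[0,0,0,0],[0,0,0,0],[0,0,0,0],[0,0,0,0],[0,0,0,0],[0,0,0,0],[0,0,0,0],[0,0,0,0]], "grip": 80}}

```text
time: 4.97
ee_pos: [0.6221, -0.0893, 0.228]
eef_rot: [-0.5, -0.5, 0.5, -0.5]
ft_force: [0.1, -0.2, -1.1]
width: 0.0591
```

```bash
python3 -c "
from h import *
to(.622,-.0885,.157,0)
t=r.camera('top')[:,:,::-1];cv2.imwrite('pics/t2.png',t)
t=cv2.convertScaleAbs(t,alpha=1.5)
crop(t,255,155,395,300,4,'pics/tz4.png')
s=cv2.convertScaleAbs(r.camera('scene')[:,:,::-1],alpha=1.3)
crop(s,235,180,425,360,4,'pics/sz4.png')
"
```

```text
t4.97 tcp [ 0.6221 -0.0893  0.228 ] w0.0591 tilt [ 0.0001 -0.0001] jaw -0.1 ft [ 0.1 -0.2 -1.1] j1,j7 [ 0.5  -0.07]
  shift cm [ 7.1  -0.01 -0.09] twist -0.02
```

View pics/sz4.png

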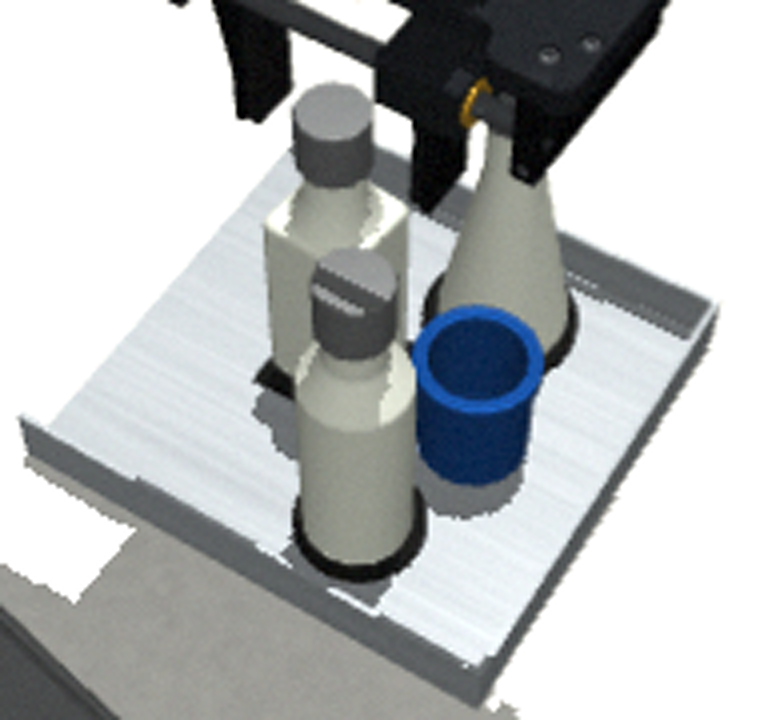

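The bottle has not moved (cap still at (354,280) in the crop). Retrying.

Emit:
{"op": "drive_tool", "data": {"motion": [[1,0,0,0],[2.5,0,0,0],[4,0,0,0],[5.5,0,0,0],[6.5,0,0,0],[7.1,0,0,0],[7.1,0,0,0],[7.1,0,0,0]]}}

```text
time: 5.73
ee_pos: [0.6222, -0.0893, 0.1571]
eef_rot: [0.5, 0.5, -0.5, 0.5]
ft_force: [0.4, 0.7, 0.8]
width: 0.0599
```

Emit:
{"op": "drive_tool", "data": {"motion": [[0,0,0,0],[0,0,0,0],[0,0,0,0],[0,0,0,0],[0,0,0,0],[0,0,0,0],[0,0,0,0],[0,0,0,0],[0,0,0,0],[0,0,0,0]], "grip": 255, "force": 25}}

```text
time: 6.57
ee_pos: [0.6221, -0.0894, 0.1569]
eef_rot: [-0.5, -0.5, 0.5, -0.5]
ft_force: [-0.0, 0.4, -0.2]
width: 0.0035
```

The width of 3.5 mm means the fingers closed on nothing. Looking again.

```bash
python3 -c "
from h import *
p=r.read_state()['ee_pos'];print(p)
for n in ('scene','top','wrist'):
    im=r.camera(n)[:,:,::-1].copy()
    for z,c in ((0,(0,0,255)),(-.019,(0,255,0))):
        u=proj(n,p+[0,0,z])[0];print(n,u)
        if 0<u[0]<640 and 0<u[1]<480: cv2.circle(im,(int(u[0]),int(u[1])),3,c,-1)
    cv2.imwrite(f'pics/d_{n}.png',im)
"
```

```text
[ 0.6220831  -0.08935093  0.15694348]
scene [322.82045053 257.17811809]
scene [322.93613944 264.77301449]
top [366.10182032 192.67251075]
top [364.66612205 195.83046423]
wrist [321.16723964 281.1366522 ]
wrist [321.29473031 267.94497976]
```

View pics/d_scene.png

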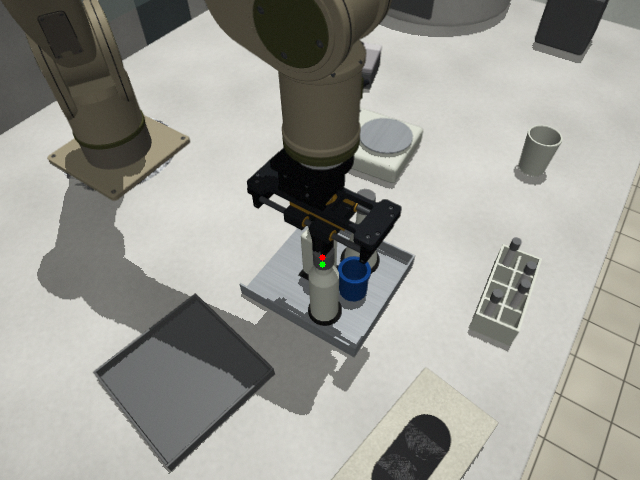

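View pics/d_top.png

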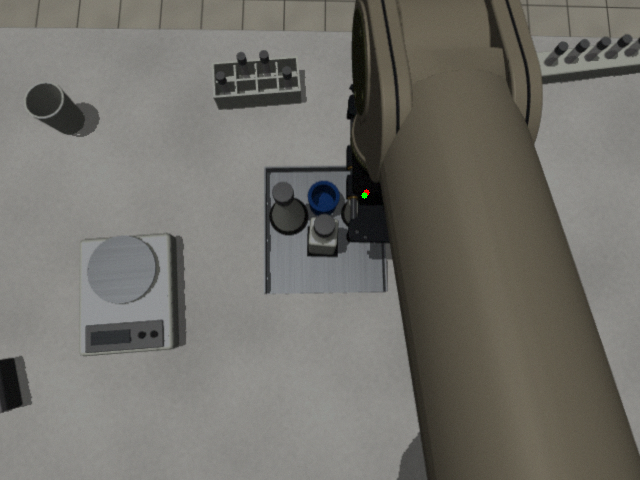

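View pics/d_wrist.png

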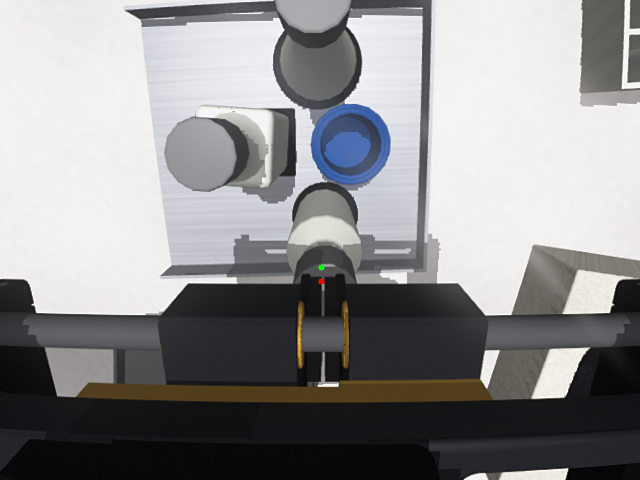

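```bash
python3 -c "
from h import *
a=cv2.imread('pics/d_wrist.png');crop(cv2.convertScaleAbs(a,alpha=1.6),240,170,410,400,3,'pics/dz1.png')
a=cv2.imread('pics/d_scene.png');crop(cv2.convertScaleAbs(a,alpha=1.6),250,170,420,330,4,'pics/dz2.png')
print(r.calibration('wrist')['xyz'])
"
```

```text
[ 0.62300975 -0.01467881  0.33791316]
```

View pics/dz1.png

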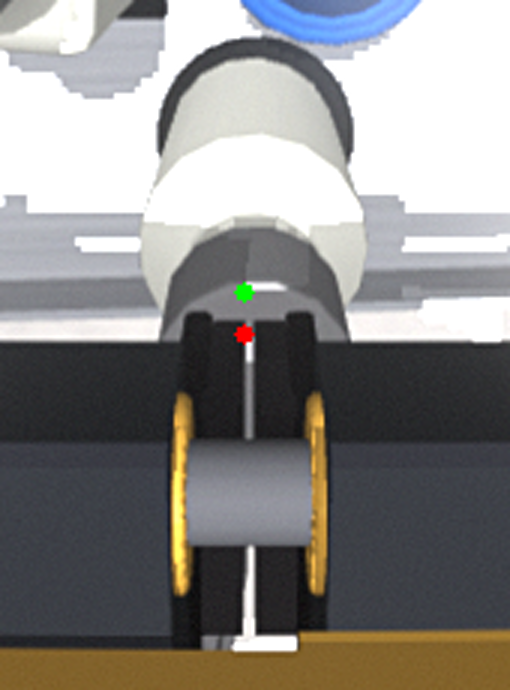

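View pics/dz2.png

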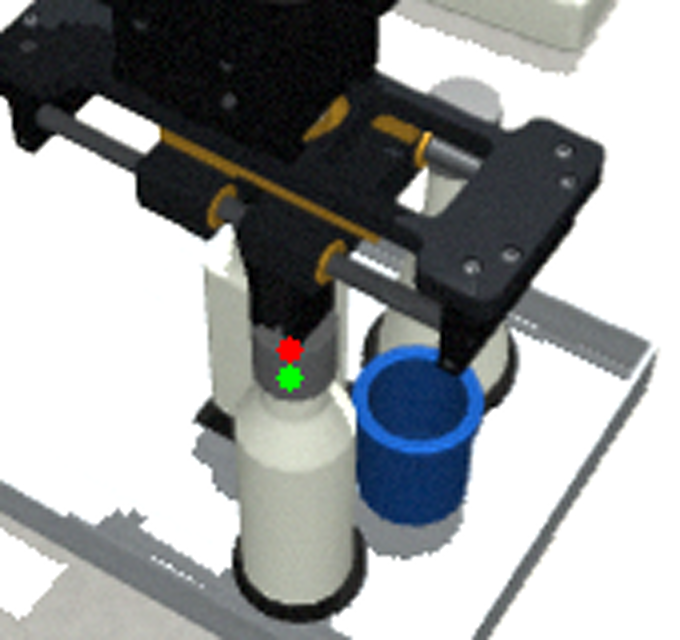

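```bash
python3 -c "
from h import *
f=lambda U:[235+(U[0]+.5)/4-.5,180+(U[1]+.5)/4-.5]
for z in (.209,.22,.23,.24,.25,.26): print(z,back('scene',[f((430,210)),f((255,120))],z).round(3)[:,:2].tolist())
print(proj('scene',[[.652,-.089,.209],[.592,-.089,.209]]),f((430,210)),f((255,120)))
print(proj('wrist',[[.622,-.0885,.174],[.622,-.1045,.174],[.622,-.0725,.174]]))
"
```

```text
0.209 [[0.642, -0.071], [0.567, -0.07]]
0.22 [[0.647, -0.078], [0.573, -0.078]]
0.23 [[0.651, -0.086], [0.579, -0.085]]
0.24 [[0.655, -0.093], [0.585, -0.092]]
0.25 [[0.66, -0.1], [0.591, -0.099]]
0.26 [[0.664, -0.107], [0.596, -0.106]]
[[340.93180249 243.87151213]
 [304.78624378 225.30182623]] [342.125, 232.125] [298.375, 209.625]
[[320.84450038 293.57271252]
 [320.96998267 324.54507314]
 [320.71399758 260.88035519]]
```

View pics/t2.png

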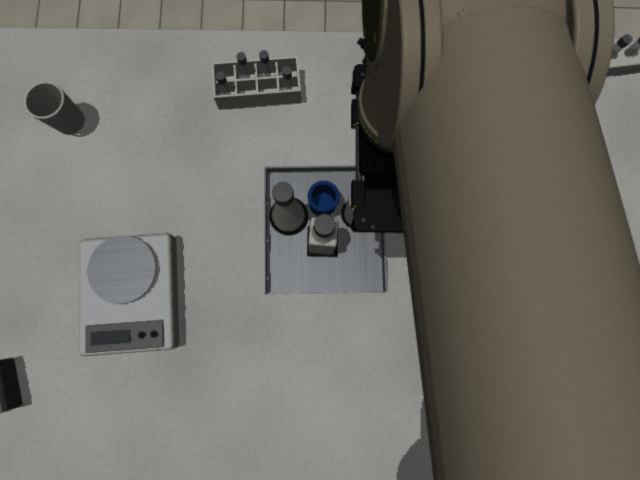

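The visible fingertips sit about 19 mm *above* the reported TCP rather than 19 mm below. Scene triangulation gives tip z ≈ 0.245 at TCP z 0.228, and the closed tips are at ≈0.176, just over the cap. In x and y they agree. I'll open and go about 38 mm lower in small steps, watching the force.

Emit:
{"op": "drive_tool", "data": {"motion": [[-0.5,0,0,0],[-1.5,0,0,0],[-1.5,0,0,0],[-1.5,0,0,0],[-1.5,0,0,0],[-1.5,0,0,0],[-1.5,0,0,0],[-1.5,0,0,0],[-1.5,0,0,0],[-1.5,0,0,0],[-1.5,0,0,0],[-1.5,0,0,0],[-1.5,0,0,0]], "grip": 75}}

```text
time: 7.8
ee_pos: [0.6221, -0.0894, 0.1719]
eef_rot: [-0.5, -0.5, 0.5, -0.5]
ft_force: [-0.1, 0.8, -0.9]
width: 0.0611
```

Emit:
{"op": "drive_tool", "data": {"motion": [[1,0,-0.05,0],[2,0,-0.05,0],[3,0,-0.05,0],[3.6,0,-0.05,0],[4.1,0,-0.05,0],[4.5,0,-0.05,0],[4.8,0,-0.05,0],[4.8,0,-0.05,0]]}}

```text
time: 8.47
ee_pos: [0.6219, -0.0888, 0.1234]
eef_rot: [-0.5, -0.5, 0.501, -0.499]
ft_force: [0.2, 0.0, 0.1]
width: 0.0613
```

```bash
python3 -c "
from h import *
to(.622,-.0885,.121,0)
crop(cv2.convertScaleAbs(r.camera('scene')[:,:,::-1],alpha=1.6),250,170,420,330,4,'pics/e1.png')
"
```

```text
t8.47 tcp [ 0.6219 -0.0888  0.1234] w0.0613 tilt [-0.0006  0.    ] jaw -0.1 ft [0.2 0.  0.1] j1,j7 [ 0.5 -0.1]
  shift cm [ 0.24  0.01 -0.03] twist -0.02
```

View pics/e1.png

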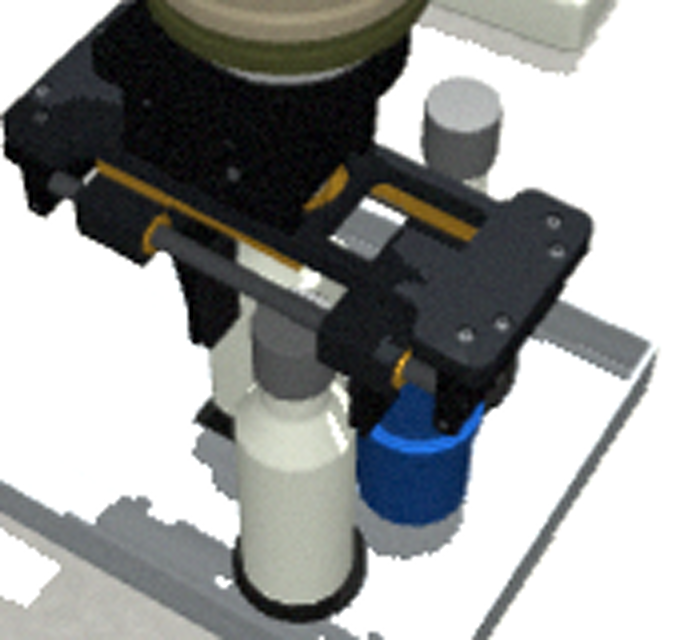

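The fingers now straddle the cap. Closing.

Emit:
{"op": "drive_tool", "data": {"motion": [[0,0,0,0],[0,0,0,0],[0,0,0,0],[0,0,0,0],[0,0,0,0],[0,0,0,0],[0,0,0,0],[0,0,0,0]], "grip": 255, "force": 25}}

```text
time: 9.18
ee_pos: [0.6222, -0.0888, 0.1241]
eef_rot: [0.5, 0.5, -0.5, 0.5]
ft_force: [-0.1, -0.2, 1.2]
width: 0.0313
```

Emit:
{"op": "drive_tool", "data": {"motion": [[-0.3,0,0,0],[-0.8,0,0,0],[-1.6,0,0,0],[-2.8,0,0,0],[-4,0,0,0],[-5,0,0,0],[-5.7,0,0,0],[-6,0,0,0],[-6,0,0,0]]}}

```text
time: 9.93
ee_pos: [0.6225, -0.0888, 0.185]
eef_rot: [0.501, 0.499, -0.5, 0.5]
ft_force: [0.3, 1.0, -0.9]
width: 0.0311
```

```bash
python3 -c "
from h import *
to(.546,-.364,.18,0)
cv2.imwrite('pics/e2.png',r.camera('scene')[:,:,::-1])
"
```

```text
t9.93 tcp [ 0.6225 -0.0888  0.185 ] w0.0311 tilt [ 0.0015 -0.0004] jaw -0.1 ft [ 0.3  1.  -0.9] j1,j7 [ 0.5  -0.08]
  shift cm [ 0.5  -7.61 27.53] twist -0.02
```

View pics/e2.png

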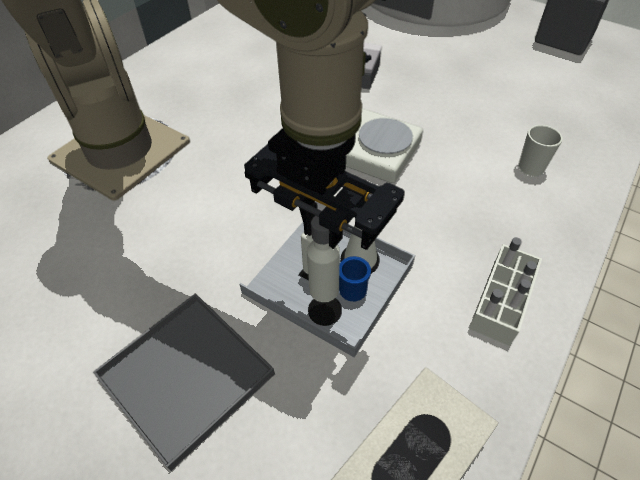

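Lifted upright, with the empty pad visible at (324,310). Carrying it to the tray.

Emit:
{"op": "drive_tool", "data": {"motion": [[0,-0.1,0.3,0],[0,-0.3,1,0],[0,-0.6,2.1,0],[0,-1.0,3.6,0],[0,-1.5,5.4,0],[0,-2.1,7.5,0],[0,-2.7,9.7,0],[0,-3.3,12,0],[0,-3.9,14.3,0],[0,-4.6,16.6,0],[0,-5.2,18.9,0],[0,-5.8,21,0],[0,-6.4,23,0],[0,-6.8,24.6,0],[0,-7.2,26,0],[0,-7.5,27,0],[0,-7.6,27.5,0],[0,-7.6,27.5,0]]}}

```text
time: 11.48
ee_pos: [0.545, -0.365, 0.1837]
eef_rot: [-0.501, -0.499, 0.501, -0.499]
ft_force: [-0.0, 0.3, -0.7]
width: 0.0316
```

Emit:
{"op": "drive_tool", "data": {"motion": [[0.5,0,0,0],[1.3,0,0,0],[2.3,0,0,0],[3.3,0,0,0],[4.3,0,0,0],[5.1,0,0,0],[5.6,0,0,0],[5.9,0,0,0],[6.1,0,0,0],[6.25,0,0,0],[6.25,0,0,0]]}}

```text
time: 12.4
ee_pos: [0.5458, -0.3638, 0.1215]
eef_rot: [0.5, 0.5, -0.5, 0.5]
ft_force: [-0.1, -0.5, -1.5]
width: 0.0314
```

```bash
python3 -c "
from h import *
to(.546,-.364,.122,0)
cv2.imwrite('pics/e3.png',r.camera('scene')[:,:,::-1])
"
```

```text
t12.40 tcp [ 0.5458 -0.3638  0.1215] w0.0314 tilt [ 0.0003 -0.0002] jaw -0.1 ft [-0.1 -0.5 -1.5] j1,j7 [0.85 0.37]
  shift cm [-0.05  0.02  0.02] twist -0.02
```

View pics/e3.png

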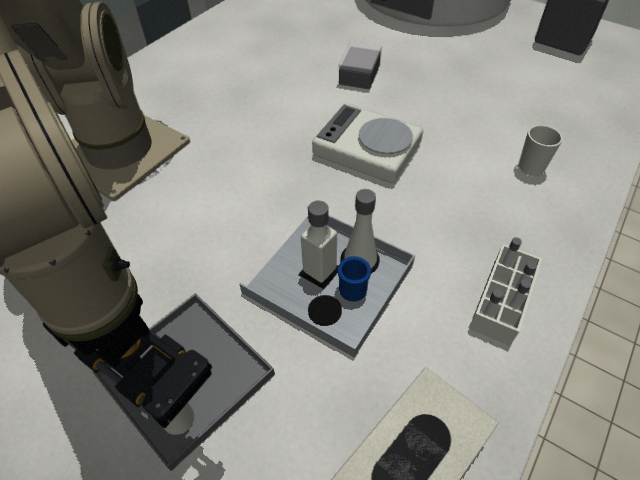

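Emit:
{"op": "drive_tool", "data": {"motion": [[0.05,0,0,0],[0.05,0,0,0],[0.05,0,0,0],[0.05,0,0,0],[0.05,0,0,0],[0.05,0,0,0],[0.05,0,0,0],[0.05,0,0,0],[-1,0,0,0],[-2.5,0,0,0],[-4.5,0,0,0],[-6.5,0,0,0],[-7.5,0,0,0],[-8,0,0,0],[-8,0,0,0]], "grip": 75}}

```text
time: 13.7
ee_pos: [0.5461, -0.3639, 0.2026]
eef_rot: [0.5, 0.499, -0.5, 0.5]
ft_force: [0.2, -0.4, 0.1]
width: 0.0613
```

```bash
python3 -c "
from h import *
to(.570,-.0255,.20,0)
print(back('scene',[[325,310]],.007))
"
```

```text
t13.70 tcp [ 0.5461 -0.3639  0.2026] w0.0613 tilt [ 0.0015 -0.0011] jaw -0.1 ft [ 0.2 -0.4  0.1] j1,j7 [0.85 0.39]
  shift cm [  0.23   2.34 -33.85] twist -0.02
[[ 0.62446382 -0.08867417  0.007     ]]
```

Emit:
{"op": "drive_tool", "data": {"motion": [[0,0.2,-1.5,0],[0,0.4,-4,0],[0,0.6,-7.5,0],[0,0.8,-11,0],[0,1,-14.5,0],[0,1.2,-18,0],[0,1.5,-21.5,0],[0,1.7,-25,0],[0,2,-28.5,0],[0,2.2,-31.3,0],[0,2.3,-33,0],[0,2.3,-33.8,0],[0,2.3,-33.8,0],[0,2.3,-33.8,0]]}}

```text
time: 14.87
ee_pos: [0.5687, -0.0264, 0.2007]
eef_rot: [-0.5, -0.5, 0.501, -0.499]
ft_force: [-0.6, -0.8, 0.3]
width: 0.0616
```

```bash
python3 -c "
from h import *
to(.570,-.0255,.1235,0)
cv2.imwrite('pics/f1.png',r.camera('scene')[:,:,::-1])
cv2.imwrite('pics/f1w.png',r.camera('wrist')[:,:,::-1])
cv2.imwrite('pics/f1t.png',r.camera('top')[:,:,::-1])
"
```

```text
t14.87 tcp [ 0.5687 -0.0264  0.2007] w0.0616 tilt [-0.0011 -0.0005] jaw -0.1 ft [-0.6 -0.8  0.3] j1,j7 [ 0.5  -0.16]
  shift cm [ 7.72  0.14 -0.1 ] twist -0.02
```

View pics/f1.png

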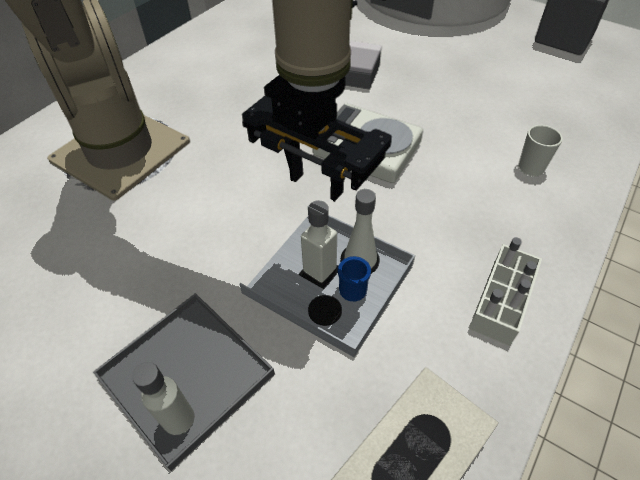

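View pics/f1w.png

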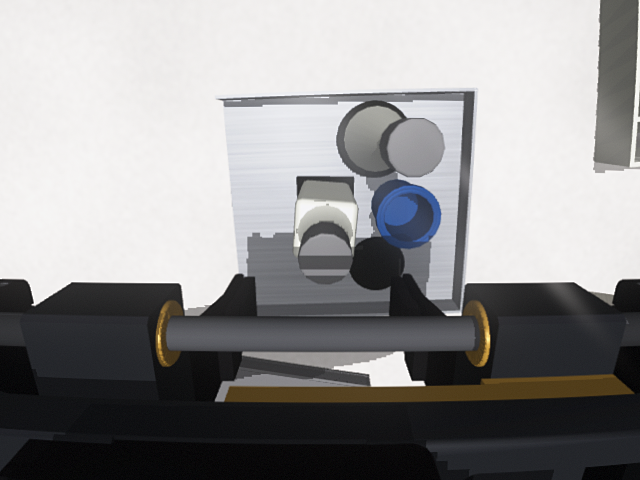

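The round bottle stands in the tray, with its cap at (149,378) and base near (180,425). Next is the square bottle.

Emit:
{"op": "drive_tool", "data": {"motion": [[1,0.05,0,0],[2.5,0.1,0,0],[4,0.1,0,0],[5.5,0.1,-0.05,0],[6.5,0.1,-0.05,0],[7.2,0.1,-0.05,0],[7.7,0.1,-0.05,0],[7.7,0.1,-0.05,0],[7.7,0.1,-0.05,0]]}}

```text
time: 15.77
ee_pos: [0.5704, -0.0253, 0.1247]
eef_rot: [0.501, 0.499, -0.5, 0.5]
ft_force: [0.0, 1.0, -0.1]
width: 0.0615
```

Emit:
{"op": "drive_tool", "data": {"motion": [[0,0,0,0],[0,0,0,0],[0,0,0,0],[0,0,0,0],[0,0,0,0],[0,0,0,0],[0,0,0,0],[0,0,0,0]], "grip": 255, "force": 25}}

```text
time: 16.43
ee_pos: [0.5703, -0.0252, 0.1246]
eef_rot: [0.5, 0.5, -0.5, 0.5]
ft_force: [0.6, -0.2, 1.8]
width: 0.0313
```

Emit:
{"op": "drive_tool", "data": {"motion": [[-0.3,0,0,0],[-0.8,0,0,0],[-1.6,0,0,0],[-2.8,0,0,0],[-4,0,0,0],[-5,0,0,0],[-5.7,0,0,0],[-6,0,0,0],[-6,0,0,0]]}}

```text
time: 17.18
ee_pos: [0.5706, -0.0252, 0.1854]
eef_rot: [0.501, 0.499, -0.5, 0.5]
ft_force: [-1.0, 0.7, -2.1]
width: 0.0313
```

Emit:
{"op": "drive_tool", "data": {"motion": [[0,-0.1,0.3,0],[0,-0.4,1,0],[0,-0.8,2.1,0],[0,-1.4,3.6,0],[0,-2.2,5.4,0],[0,-3,7.5,0],[0,-3.9,9.7,0],[0,-4.8,12,0],[0,-5.7,14.3,0],[0,-6.6,16.6,0],[0,-7.5,18.9,0],[0,-8.4,21,0],[0,-9.2,23,0],[0,-9.8,24.6,0],[0,-10.4,26,0],[0,-10.8,26.9,0],[0,-10.9,27.3,0],[0,-10.9,27.3,0],[0,-10.9,27.3,0]]}}

```text
time: 18.77
ee_pos: [0.4609, -0.2975, 0.1844]
eef_rot: [0.5, 0.5, -0.5, 0.5]
ft_force: [0.9, 0.3, -2.4]
width: 0.0313
```

```bash
python3 -c "
from h import *
to(.461,-.298,.1218,0)
cv2.imwrite('pics/g1.png',r.camera('scene')[:,:,::-1])
"
```

```text
t18.77 tcp [ 0.4609 -0.2975  0.1844] w0.0313 tilt [0.0002 0.0004] jaw -0.1 ft [ 0.9  0.3 -2.4] j1,j7 [0.89 0.42]
  shift cm [6.26 0.   0.05] twist -0.01
```

View pics/g1.png

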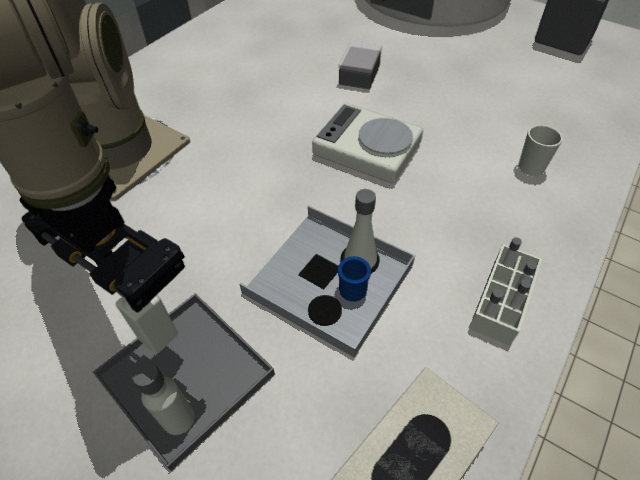

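The square bottle is held upright over the tray. Lowering and releasing it.

Emit:
{"op": "drive_tool", "data": {"motion": [[0.5,0,0,0],[1.3,0,0,0],[2.3,0,0,0],[3.3,0,0,0],[4.3,0,0,0],[5.1,0,0,0],[5.6,0,0,0],[5.9,0,0,0],[6.1,0,0,0],[6.25,0,0,0],[6.25,0,0,0],[6.25,0,0,0]]}}

```text
time: 19.82
ee_pos: [0.461, -0.2982, 0.1223]
eef_rot: [0.5, 0.499, -0.5, 0.5]
ft_force: [-0.5, 0.0, -1.5]
width: 0.0311
```

Emit:
{"op": "drive_tool", "data": {"motion": [[0,0,0,0],[0,0,0,0],[0,0,0,0],[0,0,0,0],[0,0,0,0],[0,0,0,0],[0,0,0,0],[0,0,0,0],[-1,0,0,0],[-2.5,0,0,0],[-4.5,0,0,0],[-6.5,0,0,0],[-7.5,0,0,0],[-8,0,0,0],[-8,0,0,0]], "grip": 75}}

```text
time: 21.07
ee_pos: [0.4611, -0.2983, 0.203]
eef_rot: [0.5, 0.499, -0.5, 0.5]
ft_force: [0.2, 0.1, 0.6]
width: 0.0615
```

```bash
python3 -c "
from h import *
to(.618,.0365,.2,0)
"
```

```text
t21.07 tcp [ 0.4611 -0.2983  0.203 ] w0.0615 tilt [ 0.0013 -0.0011] jaw -0.1 ft [0.2 0.1 0.6] j1,j7 [0.89 0.42]
  shift cm [  0.28  15.63 -33.51] twist -0.02
```

Emit:
{"op": "drive_tool", "data": {"motion": [[0,0.6,-1.3,0],[0,1.8,-4,0],[0,3.4,-7.3,0],[0,5,-10.8,0],[0,6.6,-14.2,0],[0,8.2,-17.6,0],[0,9.8,-21,0],[0,11.4,-24.4,0],[0,13,-27.8,0],[0,14.3,-30.7,0],[0,15.2,-32.6,0],[0,15.6,-33.5,0],[0,15.6,-33.5,0],[0,15.6,-33.5,0]]}}

```text
time: 22.23
ee_pos: [0.6168, 0.0356, 0.2011]
eef_rot: [-0.5, -0.5, 0.501, -0.499]
ft_force: [0.4, -0.4, 1.1]
width: 0.0613
```

```bash
python3 -c "
from h import *
to(.618,.0365,.1235,0)
cv2.imwrite('pics/h1.png',r.camera('scene')[:,:,::-1])
cv2.imwrite('pics/h1w.png',r.camera('wrist')[:,:,::-1])
"
```

```text
t22.23 tcp [0.6168 0.0356 0.2011] w0.0613 tilt [-0.0014 -0.0006] jaw -0.1 ft [ 0.4 -0.4  1.1] j1,j7 [ 0.36 -0.3 ]
  shift cm [ 7.76  0.13 -0.09] twist -0.02
```

View pics/h1.png

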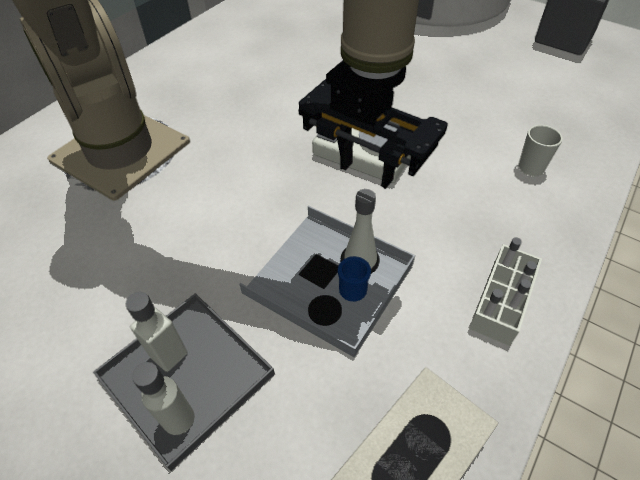

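View pics/h1w.png

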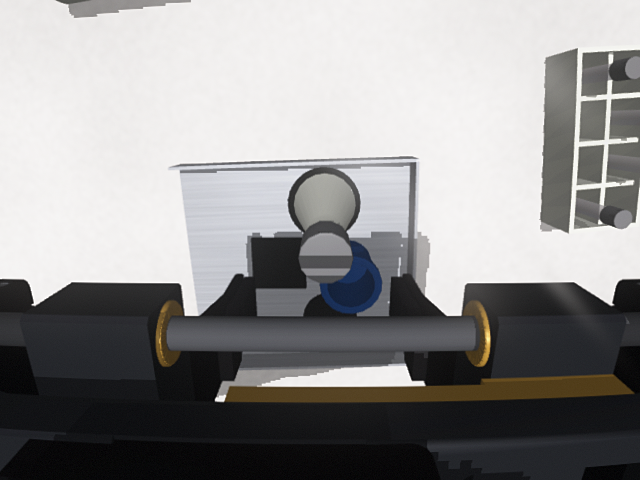

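Both bottles stand in the tray, with caps at (142,306) and (149,377). Now the flask.

Emit:
{"op": "drive_tool", "data": {"motion": [[1,0.05,0,0],[2.5,0.1,0,0],[4,0.1,-0.05,0],[5.5,0.1,-0.05,0],[6.5,0.1,-0.05,0],[7.2,0.1,-0.05,0],[7.7,0.1,-0.05,0],[7.7,0.1,-0.05,0],[7.7,0.1,-0.05,0]]}}

```text
time: 23.08
ee_pos: [0.6184, 0.037, 0.1253]
eef_rot: [0.501, 0.499, -0.5, 0.5]
ft_force: [0.6, -0.1, 0.2]
width: 0.0614
```

Emit:
{"op": "drive_tool", "data": {"motion": [[0,0,0,0],[0,0,0,0],[0,0,0,0],[0,0,0,0],[0,0,0,0],[0,0,0,0],[0,0,0,0],[0,0,0,0]], "grip": 255, "force": 25}}

```text
time: 23.75
ee_pos: [0.6184, 0.0372, 0.125]
eef_rot: [0.5, 0.5, -0.5, 0.5]
ft_force: [0.1, 0.1, 0.5]
width: 0.0314
```

Emit:
{"op": "drive_tool", "data": {"motion": [[-0.3,0,0,0],[-0.8,0,0,0],[-1.6,0,0,0],[-3,0,0,0],[-4.5,0,0,0],[-6,0,0,0],[-7.5,0,0,0],[-8.7,0,0,0],[-9.5,0,0,0],[-9.8,0,0,0],[-9.8,0,0,0]]}}

```text
time: 24.67
ee_pos: [0.6185, 0.0372, 0.2235]
eef_rot: [0.501, 0.499, -0.5, 0.5]
ft_force: [-0.4, 0.2, -1.2]
width: 0.0316
```

```bash
python3 -c "
from h import *
to(.563,-.263,.1218,0)
cv2.imwrite('pics/i1.png',r.camera('scene')[:,:,::-1])
"
```

```text
t24.67 tcp [0.6185 0.0372 0.2235] w0.0316 tilt [ 0.0009 -0.0001] jaw -0.1 ft [-0.4  0.2 -1.2] j1,j7 [ 0.36 -0.29]
  shift cm [10.17 -5.51 30.03] twist -0.02
```

View pics/i1.png

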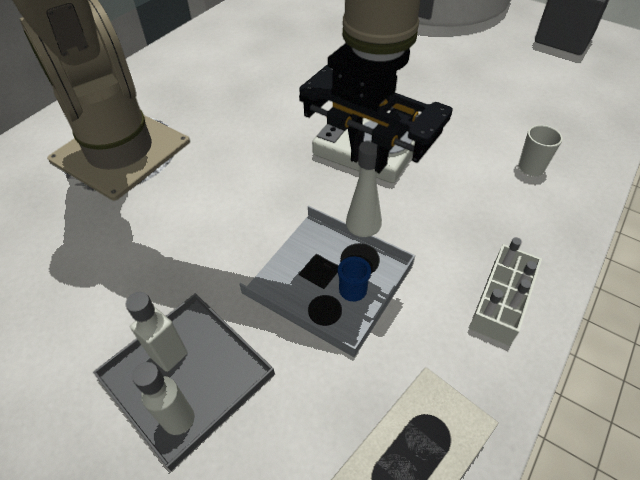

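Lifted clean. I'll twist the jaws by 40° on the way so that the gripper body stays clear of the bottles already in the tray.

Emit:
{"op": "drive_tool", "data": {"motion": [[0,-0.1,0.3,0.2],[0,-0.2,1.1,0.6],[0,-0.4,2.3,1.2],[0,-0.7,3.9,1.8],[0,-1.1,5.9,2.4],[0,-1.5,8.1,3],[0,-1.9,10.4,3.6],[0,-2.3,12.7,4.2],[0,-2.8,15,4.8],[0,-3.2,17.3,5.4],[0,-3.6,19.6,6],[0,-4,21.9,6.6],[0,-4.4,24,7.2],[0,-4.8,26,7.6],[0,-5.1,27.7,7.9],[0,-5.3,29,8],[0,-5.5,29.8,8],[0,-5.5,30,8],[0,-5.5,30,8],[0,-5.5,30,8]]}}

```text
time: 26.38
ee_pos: [0.5633, -0.2614, 0.223]
eef_rot: [0.641, 0.299, -0.641, 0.299]
ft_force: [-0.0, 0.1, -1.4]
width: 0.0314
```

```bash
python3 -c "
from h import *
to(.563,-.263,.1222)
"
```

```text
t26.38 tcp [ 0.5633 -0.2614  0.223 ] w0.0314 tilt [0.0003 0.0007] jaw -40.0 ft [-0.   0.1 -1.4] j1,j7 [ 0.68 -0.43]
  shift cm [10.08  0.08  0.15] twist 0
```

Emit:
{"op": "drive_tool", "data": {"motion": [[0.5,0,0,0],[1.5,0,0.1,0],[3,0,0.1,0],[4.5,0.1,0.1,0],[6,0.1,0.1,0],[7.3,0.1,0.1,0],[8.4,0.1,0.1,0],[9.2,0.1,0.1,0],[9.7,0.1,0.1,0],[9.95,0.1,0.1,0],[10.1,0.1,0.1,0],[10.1,0.1,0.1,0]]}}

```text
time: 27.38
ee_pos: [0.5633, -0.2643, 0.1224]
eef_rot: [0.641, 0.298, -0.641, 0.299]
ft_force: [0.5, -0.5, -1.9]
width: 0.0316
```

Emit:
{"op": "drive_tool", "data": {"motion": [[0,0,0,0],[0,0,0,0],[0,0,0,0],[0,0,0,0],[0,0,0,0],[0,0,0,0],[0,0,0,0],[0,0,0,0],[-1,0,0,0],[-2.5,0,0,0],[-4.5,0,0,0],[-6.5,0,0,0],[-7.5,0,0,0],[-8,0,0,0],[-8,0,0,0]], "grip": 75}}

```text
time: 28.63
ee_pos: [0.5634, -0.2643, 0.2031]
eef_rot: [0.641, 0.298, -0.641, 0.299]
ft_force: [0.3, 0.2, 0.6]
width: 0.0615
```

```bash
python3 -c "
from h import *
to(.640,-.0255,.2,0)
"
```

```text
t28.63 tcp [ 0.5634 -0.2643  0.2031] w0.0615 tilt [ 0.0017 -0.0009] jaw -40.1 ft [0.3 0.2 0.6] j1,j7 [ 0.69 -0.44]
  shift cm [  0.31  -9.52 -23.2 ] twist -8.02
```

Emit:
{"op": "drive_tool", "data": {"motion": [[0,-0.4,-1,-0.4],[0,-1.2,-3,-1.2],[0,-2.3,-5.5,-2.2],[0,-3.4,-8.3,-3.2],[0,-4.5,-11,-4.2],[0,-5.6,-13.7,-5.2],[0,-6.7,-16.4,-6.2],[0,-7.8,-19,-7],[0,-8.7,-21.2,-7.7],[0,-9.3,-22.6,-8],[0,-9.5,-23.2,-8],[0,-9.5,-23.2,-8],[0,-9.5,-23.2,-8]], "grip": 30}}

```text
time: 29.72
ee_pos: [0.6394, -0.0267, 0.2014]
eef_rot: [-0.501, -0.499, 0.501, -0.499]
ft_force: [-0.0, -0.3, -0.5]
width: 0.0767
```

```bash
python3 -c "
from h import *
to(.640,-.0255,.06,0)
a=r.camera('scene')[:,:,::-1];cv2.imwrite('pics/j1.png',a)
a=r.camera('wrist')[:,:,::-1];cv2.imwrite('pics/j1w.png',a);print(proj('wrist',[[.64,-.026,.065]]))
"
```

```text
t29.72 tcp [ 0.6394 -0.0267  0.2014] w0.0767 tilt [-0.0008 -0.0007] jaw -0.2 ft [-0.  -0.3 -0.5] j1,j7 [ 0.42 -0.2 ]
  shift cm [14.14  0.07 -0.13] twist -0.04
[[322.47252953 217.06888325]]
```

View pics/j1.png

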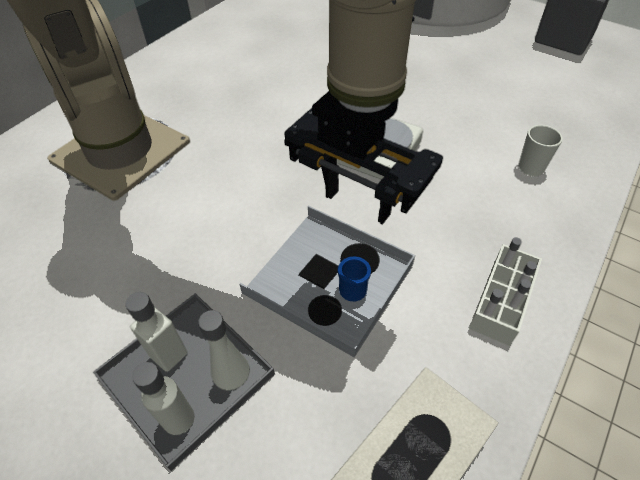

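View pics/j1w.png

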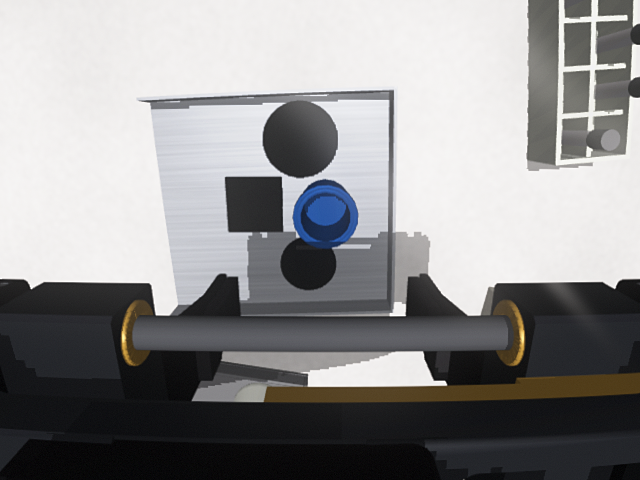

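All three bottles are standing in the tray and the bucket is untouched. Its rim is at (325,214) in the wrist view, against (322,217) predicted. Descending onto it.

Emit:
{"op": "drive_tool", "data": {"motion": [[1.5,0,0,0],[3.5,0.1,-0.1,0],[6,0.1,-0.1,0],[8.5,0.1,-0.1,0],[11,0.1,-0.1,0],[13,0.1,-0.1,0],[14,0.1,-0.1,0],[14.1,0.1,-0.1,0],[14.1,0.1,-0.1,0]]}}

```text
time: 30.57
ee_pos: [0.6407, -0.0253, 0.0613]
eef_rot: [-0.501, -0.499, 0.501, -0.499]
ft_force: [0.5, 0.5, 1.4]
width: 0.0768
```

```bash
python3 -c "
from h import *
to(.640,-.0255,.021,0)
a=r.camera('scene')[:,:,::-1];crop(cv2.convertScaleAbs(a,alpha=1.6),250,170,420,360,4,'pics/j2.png')
a=r.camera('wrist')[:,:,::-1];cv2.imwrite('pics/j2w.png',a)
c=None
for p,z in (((300,139),.007),((254,204),.007),((308,263),.007),((325,214),.065)):pass
"
```

```text
t30.57 tcp [ 0.6407 -0.0253  0.0613] w0.0768 tilt [-0.     -0.0003] jaw -0.2 ft [0.5 0.5 1.4] j1,j7 [ 0.4  -0.25]
  shift cm [ 4.03 -0.07  0.02] twist -0.03
```

View pics/j2.png

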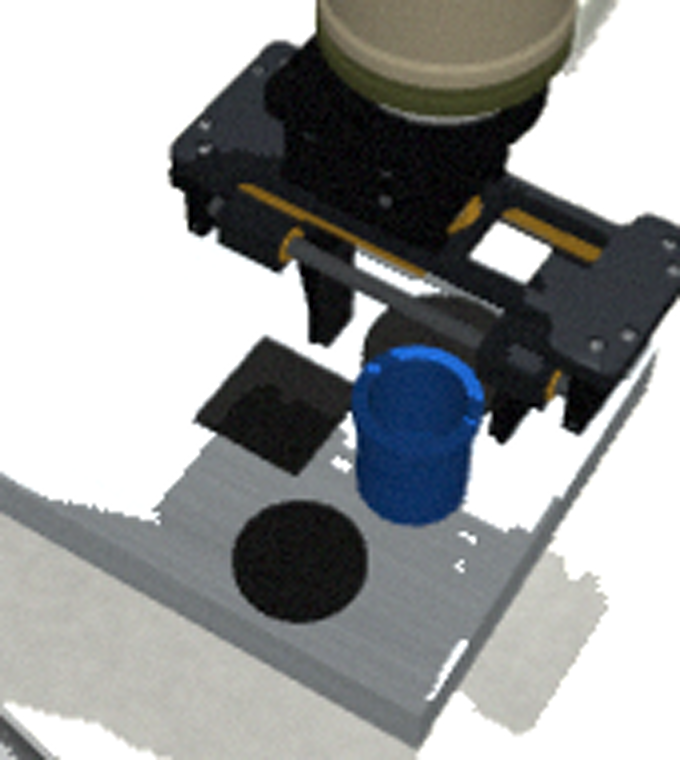

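View pics/j2w.png

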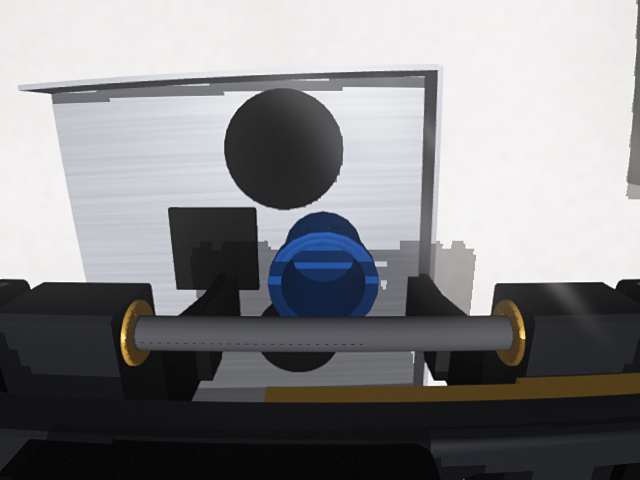

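The fingers straddle the rim symmetrically. Going down 4 cm and gripping.

Emit:
{"op": "drive_tool", "data": {"motion": [[0.7,-0.05,0,0],[1.5,-0.05,0,0],[2.4,-0.05,0,0],[3.2,-0.05,0,0],[3.7,-0.05,0,0],[4,-0.05,0,0],[4,-0.05,0,0],[4,-0.05,0,0]]}}

```text
time: 31.33
ee_pos: [0.6402, -0.0244, 0.0209]
eef_rot: [-0.5, -0.5, 0.5, -0.5]
ft_force: [1.3, 0.1, 0.6]
width: 0.077
```

Emit:
{"op": "drive_tool", "data": {"motion": [[0,0,0,0],[0,0,0,0],[0,0,0,0],[0,0,0,0],[0,0,0,0],[0,0,0,0],[0,0,0,0],[0,0,0,0]], "grip": 255, "force": 30}}

```text
time: 32.0
ee_pos: [0.6404, -0.0246, 0.0212]
eef_rot: [0.5, 0.499, -0.5, 0.5]
ft_force: [0.8, 0.0, 2.2]
width: 0.0545
```

```bash
python3 -c "
from h import *
to(.510,.3136,.12,0)
a=r.camera('scene')[:,:,::-1];crop(cv2.convertScaleAbs(a,alpha=1.6),250,170,420,360,4,'pics/j3.png')
"
```

```text
t32.00 tcp [ 0.6404 -0.0246  0.0212] w0.0545 tilt [ 0.0006 -0.0002] jaw -0.1 ft [0.8 0.  2.2] j1,j7 [ 0.39 -0.27]
  shift cm [ -9.89 -13.09 -33.79] twist -0.02
```

View pics/j3.png

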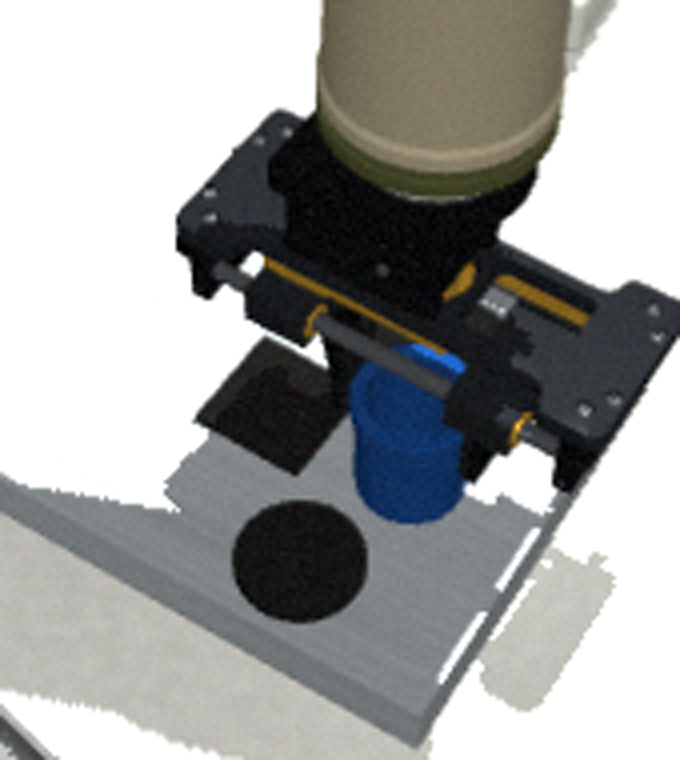

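Gripped at width 54.5 mm, i.e. on the collar. Lifting and carrying.

Emit:
{"op": "drive_tool", "data": {"motion": [[-0.3,0,0,0],[-0.8,0,0,0],[-1.6,0,0,0],[-3,0,0,0],[-4.5,0,0,0],[-6,0,0,0],[-7.5,0,0,0],[-8.7,0,0,0],[-9.5,0,0,0],[-9.8,0,0,0],[-9.8,0,0,0]]}}

```text
time: 32.97
ee_pos: [0.6405, -0.0245, 0.1198]
eef_rot: [0.501, 0.499, -0.5, 0.5]
ft_force: [-0.5, -0.7, -2.2]
width: 0.0544
```

Emit:
{"op": "drive_tool", "data": {"motion": [[0,-0.1,-0.3,0],[0,-0.4,-1,0],[0,-0.9,-2.3,0],[0,-1.6,-4.1,0],[0,-2.4,-6.2,0],[0,-3.3,-8.5,0],[0,-4.2,-10.9,0],[0,-5.1,-13.3,0],[0,-6.1,-15.7,0],[0,-7,-18.1,0],[0,-8,-20.5,0],[0,-8.9,-22.9,0],[0,-9.8,-25.3,0],[0,-10.7,-27.6,0],[0,-11.5,-29.6,0],[0,-12.2,-31.4,0],[0,-12.7,-32.8,0],[0,-13,-33.5,0],[0,-13.1,-33.7,0],[0,-13.1,-33.7,0]]}}

```text
time: 34.63
ee_pos: [0.5089, 0.3131, 0.1187]
eef_rot: [-0.5, -0.5, 0.5, -0.5]
ft_force: [-0.3, -0.1, -2.2]
width: 0.0545
```

```bash
python3 -c "
from h import *
to(.510,.3143,.079,0)
cv2.imwrite('pics/k1.png',r.camera('scene')[:,:,::-1])
cv2.imwrite('pics/k1w.png',r.camera('wrist')[:,:,::-1])
cv2.imwrite('pics/k1t.png',r.camera('top')[:,:,::-1])
"
```

```text
t34.63 tcp [0.5089 0.3131 0.1187] w0.0545 tilt [-0.0004 -0.0003] jaw -0.0 ft [-0.3 -0.1 -2.2] j1,j7 [-0.05 -0.84]
  shift cm [ 3.97  0.11 -0.12] twist -0.0
```

View pics/k1.png

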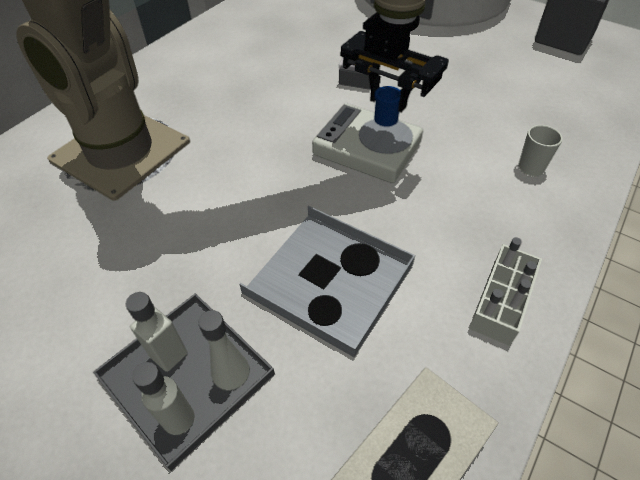

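View pics/k1w.png

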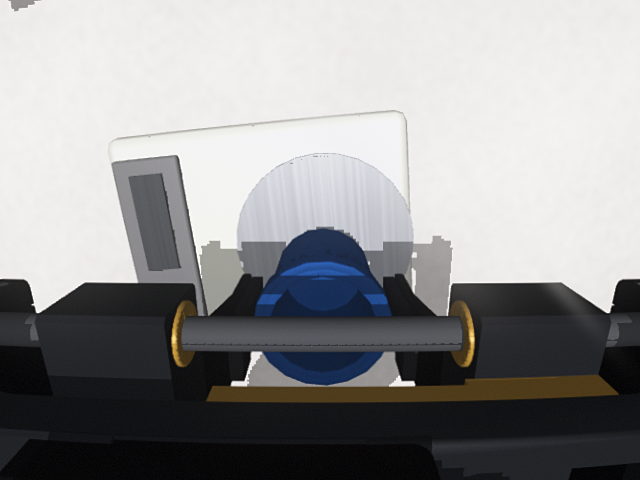

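View pics/k1t.png

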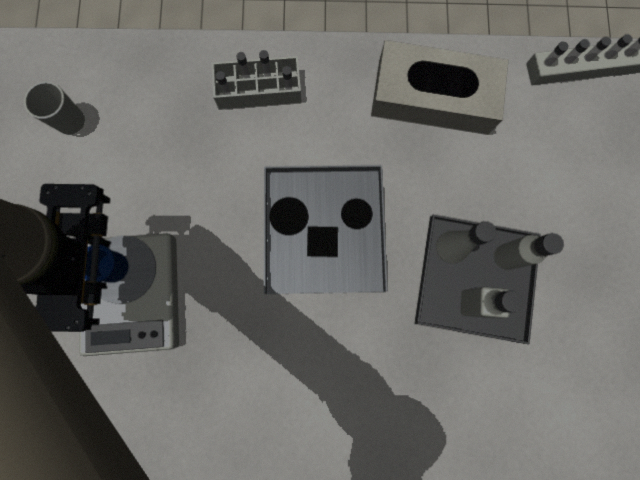

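Run:
```python
from h import *
np.set_printoptions(precision=4,suppress=True)
for n,f,boxes in (('scene','pics/k1.png',[(295,250,343,292),(338,240,384,279),(305,292,345,328)]),('top','pics/k1t.png',[(302,222,344,260),(272,192,306,240),(338,195,374,232)])):
    g=cv2.cvtColor(cv2.imread(f),cv2.COLOR_BGR2GRAY)
    for b in boxes:
        s=g[b[1]:b[3],b[0]:b[2]]; m=(s<45).astype(np.uint8)
        k,l,st,ce=cv2.connectedComponentsWithStats(m); i=1+np.argmax(st[1:,4])
        print(n,ce[i]+b[:2],st[i],back(n,[ce[i]+b[:2]],.007))
s=cv2.convertScaleAbs(cv2.imread('pics/scene0.png'),alpha=1.2);crop(s,305,95,430,190,6,'pics/pan.png')
```

```text
scene [319.332  271.1154] [  4   5  41  34 771] [[ 0.5711 -0.0271  0.007 ]]
scene [359.5548 259.2805] [  3   4  38  32 977] [[0.618  0.0357 0.007 ]]
scene [324.3215 310.2058] [  3   4  33  30 787] [[ 0.6237 -0.0896  0.007 ]]
top [322.4171 241.1806] [  5   5  31  30 875] [[ 0.5701 -0.0268  0.007 ]]
top [288.5177 215.7955] [   0    6   34   37 1076] [[0.6166 0.036  0.007 ]]
top [356.3048 213.4177] [  3   4  31  30 735] [[ 0.6227 -0.089   0.007 ]]
```

View pics/pan.png

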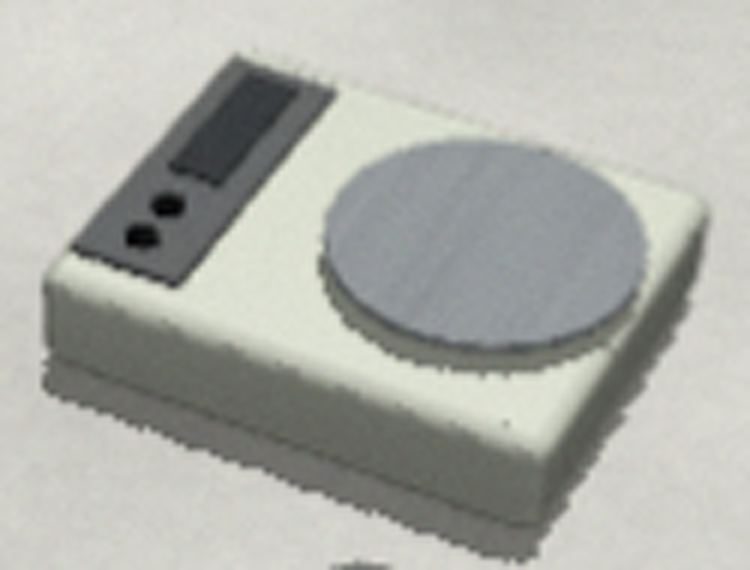

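Run:
```python
from h import *
print(back('scene',[[385.25,135.25]],.06))
```

```text
[[0.51179693 0.31244918 0.06      ]]
```

Emit:
{"op": "drive_tool", "data": {"motion": [[0.5,0,-0.1,0],[1.2,0.1,-0.1,0],[2,0.1,-0.1,0],[2.7,0.1,-0.1,0],[3.2,0.1,-0.1,0],[3.5,0.1,-0.1,0],[3.7,0.1,-0.1,0],[3.85,0.1,-0.1,0],[3.95,0.1,-0.1,0],[3.95,0.1,-0.1,0],[3.95,0.1,-0.1,0]]}}

```text
time: 35.7
ee_pos: [0.5108, 0.3138, 0.0796]
eef_rot: [0.5, 0.5, -0.5, 0.5]
ft_force: [0.1, -0.3, -1.2]
width: 0.0546
```

Emit:
{"op": "drive_tool", "data": {"motion": [[0.05,0,0,0],[0.1,0,0,0],[0.12,0,0,0],[0.12,0,0,0]]}}

```text
time: 36.03
ee_pos: [0.5107, 0.3137, 0.0783]
eef_rot: [0.5, 0.5, -0.5, 0.5]
ft_force: [-0.5, 0.1, -0.6]
width: 0.0544
```

```bash
python3 -c "
from h import *
to()
crop(r.camera('scene')[:,:,::-1],305,40,455,190,4,'pics/k2.png')
"
```

```text
t36.03 tcp [0.5107 0.3137 0.0783] w0.0544 tilt [ 0.0001 -0.0001] jaw -0.1 ft [-0.5  0.1 -0.6] j1,j7 [-0.06 -0.87]
  shift cm [0. 0. 0.] twist 0
```

View pics/k2.png

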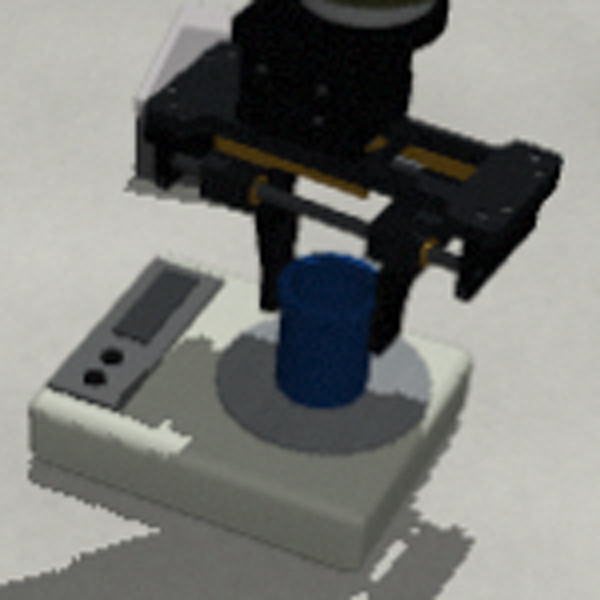

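Emit:
{"op": "drive_tool", "data": {"motion": [[0.03,0,0,0],[0.05,0,0,0],[0.05,0,0,0]]}}

```text
time: 36.33
ee_pos: [0.5108, 0.3138, 0.0782]
eef_rot: [0.501, 0.499, -0.5, 0.5]
ft_force: [-2.1, -2.4, 3.8]
width: 0.0545
```

Emit:
{"op": "drive_tool", "data": {"motion": [[0,0,0,0],[0,0,0,0],[0,0,0,0],[0,0,0,0],[0,0,0,0],[0,0,0,0],[0,0,0,0],[0,0,0,0],[-0.5,0,0,0],[-1.5,0,0,0],[-3,0,0,0],[-5,0,0,0],[-7,0,0,0],[-9,0,0,0],[-11,0,0,0],[-12,0,0,0],[-12.3,0,0,0],[-12.3,0,0,0]], "grip": 30}}

```text
time: 37.83
ee_pos: [0.5109, 0.3139, 0.2014]
eef_rot: [0.501, 0.499, -0.5, 0.5]
ft_force: [0.3, -0.1, -0.4]
width: 0.0766
```

Run:
```python
from h import *
np.set_printoptions(precision=4,suppress=True)
to(.563,-.264,.2,-40)
a=r.camera('scene')[:,:,::-1];cv2.imwrite('pics/l1.png',a);crop(a,305,40,455,190,4,'pics/l1z.png')
```

```text
t37.83 tcp [0.5109 0.3139 0.2014] w0.0766 tilt [0.0013 0.0004] jaw -0.1 ft [ 0.3 -0.1 -0.4] j1,j7 [-0.03 -0.81]
  shift cm [ 0.13  5.3  57.78] twist 7.98
```

View pics/l1z.png

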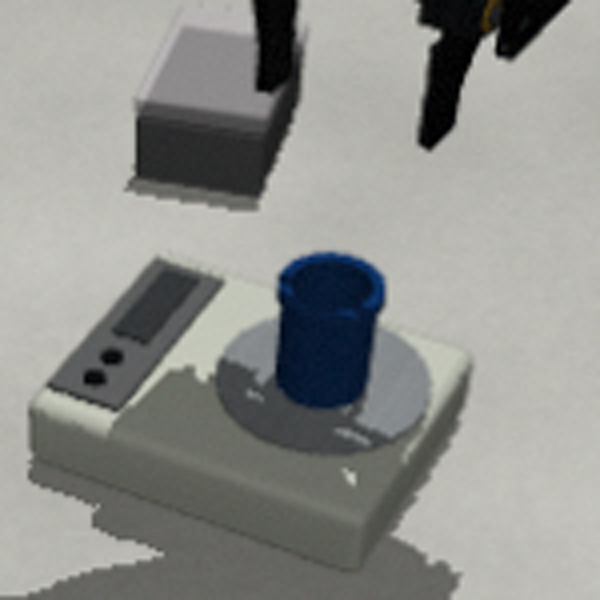

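The bucket stands upright on the pan. Going back for the flask.

Emit:
{"op": "drive_tool", "data": {"motion": [[0,0.1,1,0.2],[0,0.3,3.5,0.6],[0,0.6,7,1],[0,0.9,10.8,1.5],[0,1.3,14.6,2],[0,1.7,18.4,2.6],[0,2,22.2,3.2],[0,2.4,26,3.8],[0,2.7,29.8,4.4],[0,3.1,33.6,5],[0,3.4,37.4,5.6],[0,3.8,41.2,6.2],[0,4.1,45,6.8],[0,4.5,48.8,7.4],[0,4.8,52.2,7.8],[0,5.1,55,8],[0,5.3,57,8],[0,5.3,57.8,8],[0,5.3,57.8,8],[0,5.3,57.8,8]], "grip": 75}}

```text
time: 39.55
ee_pos: [0.5624, -0.2634, 0.2001]
eef_rot: [-0.641, -0.299, 0.641, -0.298]
ft_force: [0.3, -0.0, 0.6]
width: 0.0616
```

Run:
```python
from h import *
np.set_printoptions(precision=4,suppress=True)
print(back('scene',[[387.6,110.9]],.122))
to(.5633,-.2643,.1222,-40)
cv2.imwrite('pics/m1.png',r.camera('scene')[:,:,::-1])
cv2.imwrite('pics/m1w.png',r.camera('wrist')[:,:,::-1]);print(proj('wrist',[.5633,-.2643,.171]))
```

```text
[[0.5107 0.3128 0.122 ]]
t39.55 tcp [ 0.5624 -0.2634  0.2001] w0.0616 tilt [-0.0008  0.0011] jaw -40.1 ft [ 0.3 -0.   0.6] j1,j7 [ 0.65 -0.42]
  shift cm [7.79 0.14 0.02] twist -0.02
[[324.7752 264.3576]]
```

View pics/m1.png

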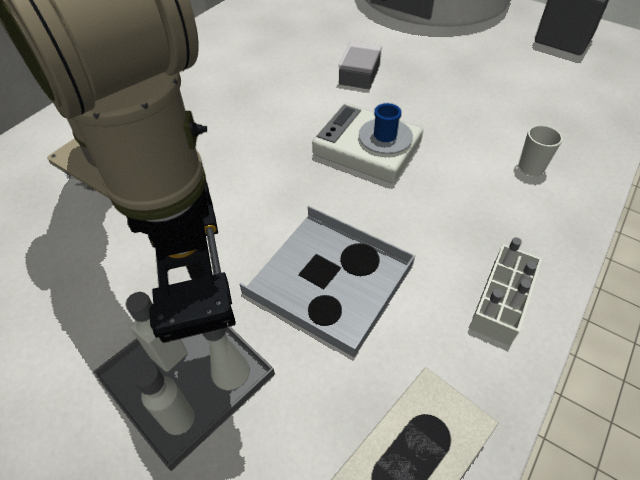

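View pics/m1w.png

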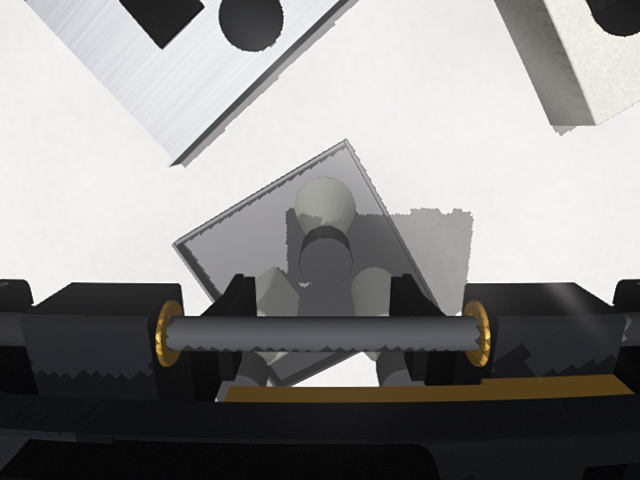

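Bucket at (0.511, 0.313), within 2 mm of the pan centre. The flask cap is at (326,260) in the wrist view, against (325,264) predicted. Grasping it.

Emit:
{"op": "drive_tool", "data": {"motion": [[1,0.1,0,0],[2.5,0.1,0,0],[4,0.1,0,0],[5.5,0.1,0,0],[6.5,0.1,0,0],[7.3,0.1,0,0],[7.8,0.1,0,0],[7.8,0.1,0,0],[7.8,0.1,0,0]]}}

```text
time: 40.4
ee_pos: [0.5638, -0.2649, 0.1231]
eef_rot: [0.641, 0.298, -0.641, 0.299]
ft_force: [0.1, 0.3, -0.6]
width: 0.061
```

Emit:
{"op": "drive_tool", "data": {"motion": [[0,0,0,0],[0,0,0,0],[0,0,0,0],[0,0,0,0],[0,0,0,0],[0,0,0,0],[0,0,0,0],[0,0,0,0]], "grip": 255, "force": 25}}

```text
time: 41.07
ee_pos: [0.5636, -0.265, 0.1229]
eef_rot: [0.641, 0.298, -0.641, 0.298]
ft_force: [-0.1, 0.2, 1.3]
width: 0.0311
```

Emit:
{"op": "drive_tool", "data": {"motion": [[-0.3,0,0,0],[-0.8,0,0,0],[-1.6,0,0,0],[-2.8,0,0,0],[-4,0,0,0],[-5,0,0,0],[-5.7,0,0,0],[-6,0,0,0],[-6,0,0,0]]}}

```text
time: 41.82
ee_pos: [0.5639, -0.2652, 0.1839]
eef_rot: [0.641, 0.298, -0.641, 0.299]
ft_force: [-0.4, 0.4, -2.3]
width: 0.0317
```

Run:
```python
from h import *
to(.6175,.0363,.185,0)
```

```text
t41.82 tcp [ 0.5639 -0.2652  0.1839] w0.0317 tilt [ 0.0014 -0.0008] jaw -40.1 ft [-0.4  0.4 -2.3] j1,j7 [ 0.65 -0.42]
  shift cm [ -0.13 -15.32 -26.51] twist -8.02
```

Emit:
{"op": "drive_tool", "data": {"motion": [[0,-0.2,-0.3,-0.2],[0,-0.6,-1,-0.6],[0,-1.2,-2.1,-1.2],[0,-2,-3.5,-1.8],[0,-3,-5.2,-2.4],[0,-4.1,-7.1,-3],[0,-5.3,-9.1,-3.6],[0,-6.5,-11.2,-4.2],[0,-7.7,-13.3,-4.8],[0,-8.9,-15.4,-5.4],[0,-10.1,-17.5,-6],[0,-11.3,-19.5,-6.6],[0,-12.4,-21.4,-7.2],[0,-13.3,-23,-7.6],[0,-14.1,-24.4,-7.9],[0,-14.7,-25.5,-8],[0,-15.1,-26.2,-8],[0,-15.3,-26.5,-8],[0,-15.3,-26.5,-8],[0,-15.3,-26.5,-8]]}}

```text
time: 43.48
ee_pos: [0.6172, 0.0352, 0.1826]
eef_rot: [-0.501, -0.499, 0.501, -0.499]
ft_force: [0.5, -0.8, -1.2]
width: 0.0315
```

Run:
```python
from h import *
to(.6175,.0363,.1265,0)
cv2.imwrite('pics/n1.png',r.camera('scene')[:,:,::-1])
```

```text
t43.48 tcp [0.6172 0.0352 0.1826] w0.0315 tilt [-0.0002 -0.0006] jaw -0.2 ft [ 0.5 -0.8 -1.2] j1,j7 [ 0.33 -0.29]
  shift cm [ 5.61  0.03 -0.11] twist -0.03
```

View pics/n1.png

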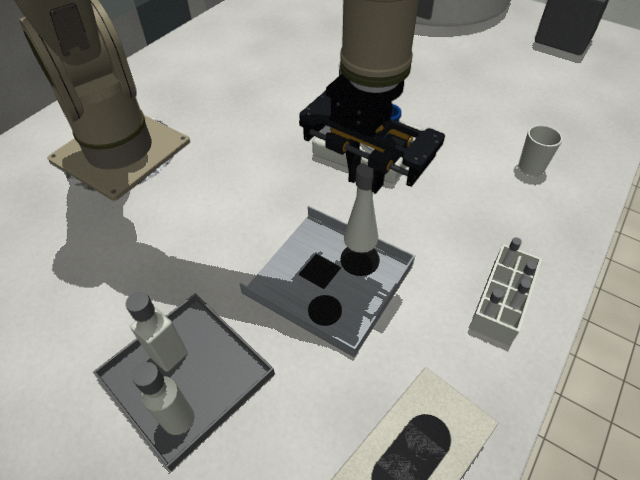

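The flask hangs upright above its pad at (360,260). Lowering it.

Emit:
{"op": "drive_tool", "data": {"motion": [[0.5,0,-0.05,0],[1.3,0,-0.1,0],[2.3,0,-0.1,0],[3.3,0,-0.1,0],[4.2,0,-0.1,0],[4.8,0,-0.1,0],[5.2,0,-0.1,0],[5.45,0,-0.1,0],[5.6,0,-0.1,0],[5.68,0,-0.1,0],[5.68,0,-0.1,0],[5.68,0,-0.1,0]]}}

```text
time: 44.53
ee_pos: [0.6173, 0.0373, 0.1263]
eef_rot: [0.501, 0.499, -0.5, 0.5]
ft_force: [0.3, -0.6, -0.9]
width: 0.031
```

Emit:
{"op": "drive_tool", "data": {"motion": [[0,0,0,0],[0,0,0,0],[0,0,0,0],[0,0,0,0],[0,0,0,0],[0,0,0,0],[0,0,0,0],[0,0,0,0],[-1,0,0,0],[-2.5,0,0,0],[-4.5,0,0,0],[-6.5,0,0,0],[-7.3,0,0,0],[-7.6,0,0,0],[-7.6,0,0,0]], "grip": 75}}

```text
time: 45.78
ee_pos: [0.6174, 0.0373, 0.2024]
eef_rot: [0.501, 0.499, -0.5, 0.5]
ft_force: [0.6, -0.4, 0.3]
width: 0.0616
```

Run:
```python
from h import *
to(.5458,-.3638,.2,0)
cv2.imwrite('pics/n2.png',r.camera('scene')[:,:,::-1])
```

```text
t45.78 tcp [0.6174 0.0373 0.2024] w0.0616 tilt [ 0.001  -0.0001] jaw -0.1 ft [ 0.6 -0.4  0.3] j1,j7 [ 0.32 -0.28]
  shift cm [ 0.24 -7.1  40.12] twist -0.02
```

View pics/n2.png

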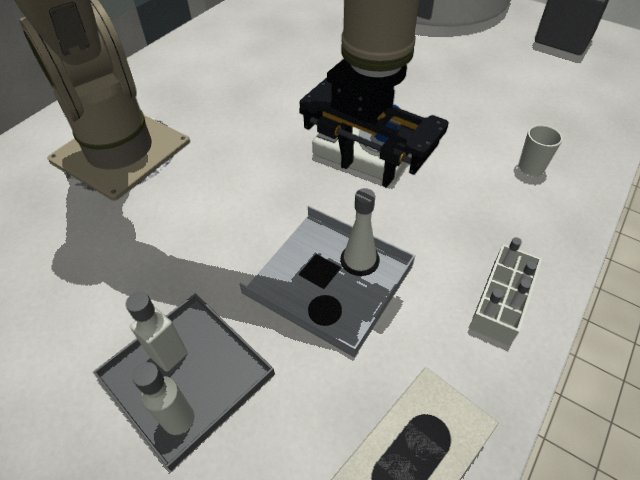

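The flask stands on its pad. Next is the round bottle.

Emit:
{"op": "drive_tool", "data": {"motion": [[0,-0.2,1.2,0],[0,-0.7,3.8,0],[0,-1.3,7.4,0],[0,-2,11.1,0],[0,-2.6,14.8,0],[0,-3.3,18.5,0],[0,-3.9,22.2,0],[0,-4.6,25.9,0],[0,-5.2,29.6,0],[0,-5.9,33.3,0],[0,-6.5,36.6,0],[0,-6.9,39,0],[0,-7.1,40.1,0],[0,-7.1,40.1,0],[0,-7.1,40.1,0]]}}

```text
time: 47.08
ee_pos: [0.5453, -0.363, 0.2011]
eef_rot: [0.501, 0.5, -0.5, 0.499]
ft_force: [0.4, -0.2, 0.1]
width: 0.0615
```

Run:
```python
from h import *
to(.5458,-.3638,.1215,0)
cv2.imwrite('pics/o1w.png',r.camera('wrist')[:,:,::-1]);print(proj('wrist',[.5458,-.3638,.171]))
```

```text
t47.08 tcp [ 0.5453 -0.363   0.2011] w0.0615 tilt [-0.0008  0.0013] jaw -0.1 ft [ 0.4 -0.2  0.1] j1,j7 [0.82 0.4 ]
  shift cm [7.96 0.06 0.1 ] twist -0.02
[[321.05140278 264.4132109 ]]
```

View pics/o1w.png

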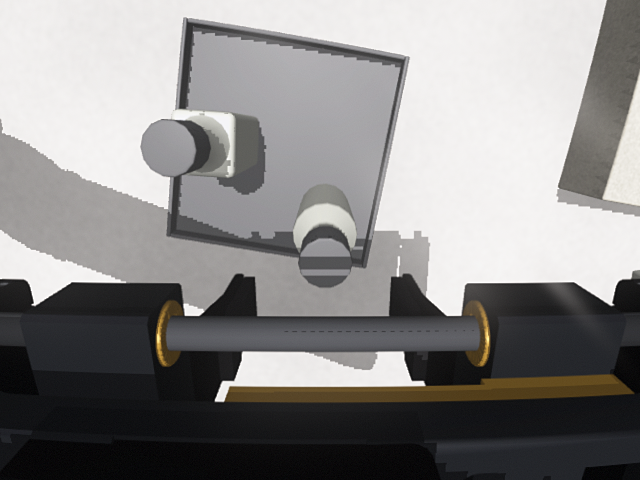

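The cap is at (325,262), with the usual small offset. Grasping.

Emit:
{"op": "drive_tool", "data": {"motion": [[1,0,0.05,0],[2.5,0.05,0.05,0],[4,0.05,0.05,0],[5.5,0.05,0.05,0],[6.5,0.05,0.05,0],[7.4,0.05,0.05,0],[7.9,0.05,0.05,0],[7.9,0.05,0.05,0],[7.9,0.05,0.05,0]]}}

```text
time: 47.88
ee_pos: [0.5463, -0.364, 0.1233]
eef_rot: [0.5, 0.5, -0.5, 0.5]
ft_force: [-0.1, 0.9, 0.6]
width: 0.0613
```

Emit:
{"op": "drive_tool", "data": {"motion": [[0,0,0,0],[0,0,0,0],[0,0,0,0],[0,0,0,0],[0,0,0,0],[0,0,0,0],[0,0,0,0],[0,0,0,0]], "grip": 255, "force": 25}}

```text
time: 48.55
ee_pos: [0.5462, -0.3642, 0.1231]
eef_rot: [0.5, 0.499, -0.5, 0.5]
ft_force: [-0.3, 1.0, 0.9]
width: 0.0314
```

Emit:
{"op": "drive_tool", "data": {"motion": [[-0.3,0,0,0],[-0.8,0,0,0],[-1.6,0,0,0],[-2.8,0,0,0],[-4,0,0,0],[-5,0,0,0],[-5.7,0,0,0],[-6,0,0,0],[-6,0,0,0]]}}

```text
time: 49.3
ee_pos: [0.5464, -0.3643, 0.184]
eef_rot: [0.5, 0.499, -0.5, 0.5]
ft_force: [0.1, -0.5, -1.4]
width: 0.0312
```

Run:
```python
from h import *
to(.6228,-.089,.185,0)
```

```text
t49.30 tcp [ 0.5464 -0.3643  0.184 ] w0.0312 tilt [ 0.0012 -0.0009] jaw -0.1 ft [ 0.1 -0.5 -1.4] j1,j7 [0.82 0.4 ]
  shift cm [ -0.11   7.6  -27.54] twist -0.02
```

Emit:
{"op": "drive_tool", "data": {"motion": [[0,0.1,-0.3,0],[0,0.3,-1,0],[0,0.6,-2.1,0],[0,1.0,-3.6,0],[0,1.5,-5.4,0],[0,2.1,-7.5,0],[0,2.7,-9.7,0],[0,3.3,-12,0],[0,3.9,-14.3,0],[0,4.6,-16.6,0],[0,5.2,-18.9,0],[0,5.8,-21,0],[0,6.4,-23,0],[0,6.8,-24.6,0],[0,7.2,-26,0],[0,7.5,-27,0],[0,7.6,-27.5,0],[0,7.6,-27.5,0],[0,7.6,-27.5,0]]}}

```text
time: 50.88
ee_pos: [0.6223, -0.0895, 0.1829]
eef_rot: [-0.5, -0.5, 0.501, -0.5]
ft_force: [-0.2, -0.1, -1.6]
width: 0.0311
```

Run:
```python
from h import *
to(.6228,-.089,.1262,0)
cv2.imwrite('pics/p1.png',r.camera('scene')[:,:,::-1])
```

```text
t50.88 tcp [ 0.6223 -0.0895  0.1829] w0.0311 tilt [-0.0002 -0.0005] jaw -0.1 ft [-0.2 -0.1 -1.6] j1,j7 [ 0.47 -0.07]
  shift cm [ 5.67  0.05 -0.05] twist -0.02
```

View pics/p1.png

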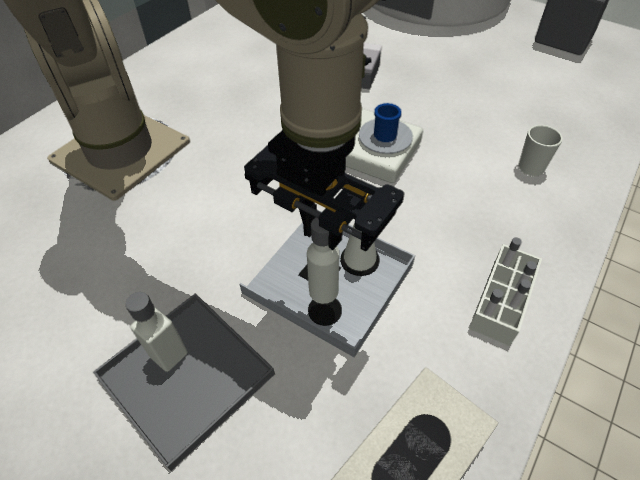

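Emit:
{"op": "drive_tool", "data": {"motion": [[0.5,0,0,0],[1.3,0,0,0],[2.3,0,0,0],[3.3,0,0,0],[4.2,0,0,0],[4.8,0,0,0],[5.2,0,0,0],[5.45,0,0,0],[5.6,0,0,0],[5.7,0,0,0],[5.7,0,0,0],[5.7,0,0,0]]}}

```text
time: 51.93
ee_pos: [0.6227, -0.0893, 0.1263]
eef_rot: [0.5, 0.499, -0.5, 0.5]
ft_force: [0.2, 0.4, -0.9]
width: 0.0314
```

Emit:
{"op": "drive_tool", "data": {"motion": [[0,0,0,0],[0,0,0,0],[0,0,0,0],[0,0,0,0],[0,0,0,0],[0,0,0,0],[0,0,0,0],[0,0,0,0],[-1,0,0,0],[-2.5,0,0,0],[-4.5,0,0,0],[-6.5,0,0,0],[-7.3,0,0,0],[-7.6,0,0,0],[-7.6,0,0,0]], "grip": 75}}

```text
time: 53.18
ee_pos: [0.6227, -0.0893, 0.2025]
eef_rot: [0.501, 0.499, -0.5, 0.5]
ft_force: [0.1, -0.2, -0.0]
width: 0.0614
```

Run:
```python
from h import *
to(.461,-.2982,.2,0)
```

```text
t53.18 tcp [ 0.6227 -0.0893  0.2025] w0.0614 tilt [ 0.001  -0.0003] jaw -0.1 ft [ 0.1 -0.2 -0. ] j1,j7 [ 0.47 -0.07]
  shift cm [  0.24 -16.14  20.92] twist -0.02
```

Emit:
{"op": "drive_tool", "data": {"motion": [[0,-0.8,1,0],[0,-2.4,3.1,0],[0,-4.6,6,0],[0,-6.8,8.8,0],[0,-9,11.7,0],[0,-11.2,14.5,0],[0,-13.3,17.2,0],[0,-15,19.4,0],[0,-15.9,20.6,0],[0,-16.1,20.9,0],[0,-16.1,20.9,0],[0,-16.1,20.9,0]]}}

```text
time: 54.18
ee_pos: [0.4612, -0.2971, 0.2014]
eef_rot: [0.5, 0.5, -0.5, 0.499]
ft_force: [1.0, 0.9, -0.5]
width: 0.0613
```

Run:
```python
from h import *
to(.461,-.2982,.1215,0)
cv2.imwrite('pics/q1w.png',r.camera('wrist')[:,:,::-1])
cv2.imwrite('pics/q1.png',r.camera('scene')[:,:,::-1])
```

```text
t54.18 tcp [ 0.4612 -0.2971  0.2014] w0.0613 tilt [-0.0004  0.0009] jaw -0.1 ft [ 1.   0.9 -0.5] j1,j7 [0.86 0.43]
  shift cm [ 7.99 -0.02  0.11] twist -0.01
```

View pics/q1w.png

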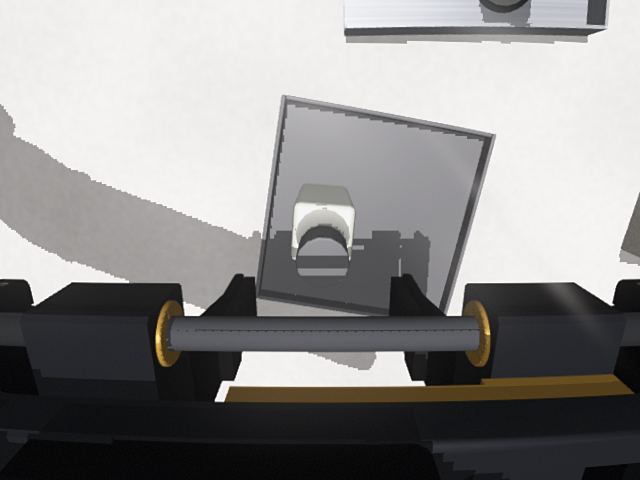

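View pics/q1.png

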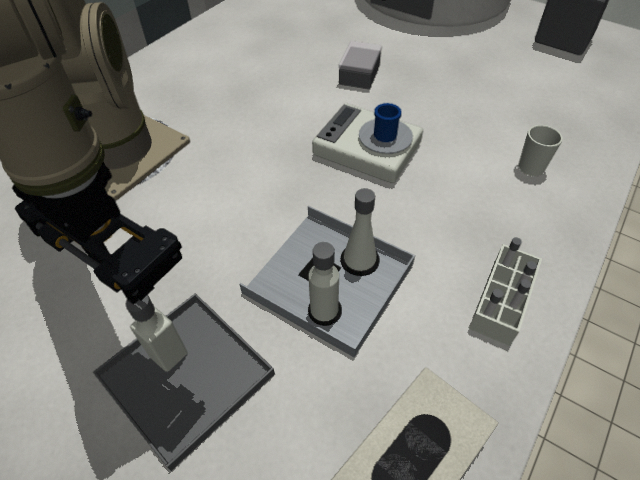

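The round bottle and the flask are back on their pads. Now the square bottle, whose cap is at (324,255).

Emit:
{"op": "drive_tool", "data": {"motion": [[1,0,0.05,0],[2.5,0,0.05,0],[4,0,0.05,0],[5.5,0,0.05,0],[6.5,0,0.05,0],[7.4,0,0.05,0],[7.9,0,0.05,0],[7.9,0,0.05,0],[7.9,0,0.05,0]]}}

```text
time: 55.03
ee_pos: [0.4614, -0.2985, 0.1232]
eef_rot: [0.5, 0.5, -0.5, 0.5]
ft_force: [0.9, 0.5, 0.4]
width: 0.0615
```

Emit:
{"op": "drive_tool", "data": {"motion": [[0,0,0,0],[0,0,0,0],[0,0,0,0],[0,0,0,0],[0,0,0,0],[0,0,0,0],[0,0,0,0],[0,0,0,0]], "grip": 255, "force": 25}}

```text
time: 55.7
ee_pos: [0.4612, -0.2986, 0.1231]
eef_rot: [-0.5, -0.499, 0.5, -0.5]
ft_force: [-0.0, 0.4, 1.4]
width: 0.0312
```

Emit:
{"op": "drive_tool", "data": {"motion": [[-0.3,0,0,0],[-0.8,0,0,0],[-1.6,0,0,0],[-2.8,0,0,0],[-4,0,0,0],[-5,0,0,0],[-5.7,0,0,0],[-6,0,0,0],[-6,0,0,0]]}}

```text
time: 56.45
ee_pos: [0.4615, -0.2987, 0.184]
eef_rot: [0.5, 0.499, -0.5, 0.5]
ft_force: [-0.5, -0.5, -2.2]
width: 0.0313
```

Run:
```python
from h import *
to(.5703,-.0265,.185,0)
```

```text
t56.45 tcp [ 0.4615 -0.2987  0.184 ] w0.0313 tilt [ 0.0012 -0.001 ] jaw -0.1 ft [-0.5 -0.5 -2.2] j1,j7 [0.86 0.42]
  shift cm [ -0.12  10.84 -27.24] twist -0.02
```

Emit:
{"op": "drive_tool", "data": {"motion": [[0,0,-0.3,0],[0,0.1,-1,0],[0,0.3,-2.1,0],[0,0.7,-3.6,0],[0,1.2,-5.4,0],[0,1.9,-7.5,0],[0,2.7,-9.7,0],[0,3.6,-12,0],[0,4.5,-14.3,0],[0,5.4,-16.6,0],[0,6.4,-18.9,0],[0,7.4,-21,0],[0,8.4,-23,0],[0,9.3,-24.6,0],[0,10.1,-26,0],[0,10.6,-26.9,0],[0,10.8,-27.2,0],[0,10.8,-27.2,0],[0,10.8,-27.2,0]]}}

```text
time: 58.03
ee_pos: [0.5692, -0.0273, 0.1827]
eef_rot: [-0.5, -0.5, 0.501, -0.499]
ft_force: [0.4, -1.4, -1.6]
width: 0.0313
```

Run:
```python
from h import *
to(.5703,-.0265,.1262,0)
cv2.imwrite('pics/s1.png',r.camera('scene')[:,:,::-1])
cv2.imwrite('pics/s1w.png',r.camera('wrist')[:,:,::-1])
```

```text
t58.03 tcp [ 0.5692 -0.0273  0.1827] w0.0313 tilt [-0.0006 -0.0004] jaw -0.1 ft [ 0.4 -1.4 -1.6] j1,j7 [ 0.48 -0.16]
  shift cm [ 5.65  0.11 -0.08] twist -0.02
```

View pics/s1.png

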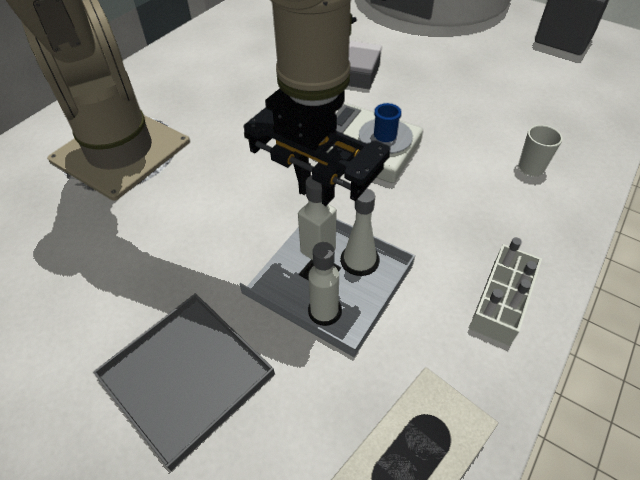

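View pics/s1w.png

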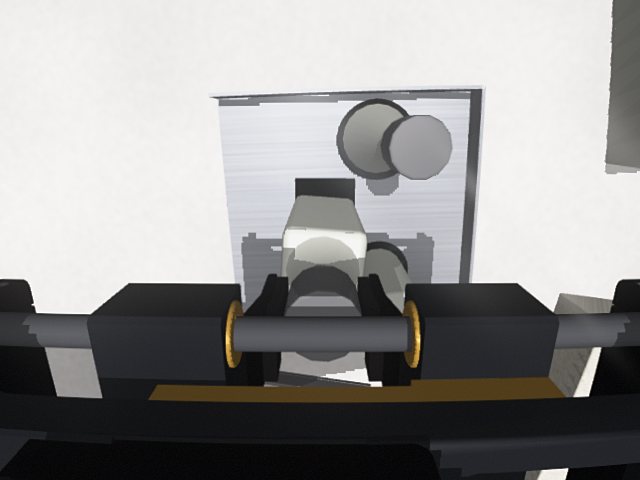

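The square bottle is above its pad and clear of its neighbours. Lowering.

Emit:
{"op": "drive_tool", "data": {"motion": [[0.5,0.05,0,0],[1.3,0.05,0,0],[2.3,0.05,0,0],[3.3,0.05,0,0],[4.2,0.05,0,0],[4.8,0.05,0,0],[5.2,0.05,0,0],[5.45,0.05,0,0],[5.6,0.05,0,0],[5.7,0.05,0,0],[5.7,0.05,0,0],[5.7,0.05,0,0]]}}

```text
time: 59.13
ee_pos: [0.5703, -0.0267, 0.1263]
eef_rot: [0.501, 0.499, -0.5, 0.5]
ft_force: [0.6, -0.4, -1.7]
width: 0.0315
```

Emit:
{"op": "drive_tool", "data": {"motion": [[0,0,0,0],[0,0,0,0],[0,0,0,0],[0,0,0,0],[0,0,0,0],[0,0,0,0],[0,0,0,0],[0,0,0,0],[-1,0,0,0],[-2.5,0,0,0],[-4.5,0,0,0],[-6.5,0,0,0],[-8.5,0,0,0],[-9.5,0,0,0],[-10,0,0,0],[-10,0,0,0]], "grip": 75}}

```text
time: 60.47
ee_pos: [0.5705, -0.0266, 0.2269]
eef_rot: [0.501, 0.499, -0.5, 0.5]
ft_force: [-0.7, -0.2, -0.5]
width: 0.0614
```

Emit:
{"op": "drive_tool", "data": {"motion": [[0,-0.3,1,0],[0,-0.9,3,0],[0,-2,6,0],[0,-3.3,10,0],[0,-4.6,14,0],[0,-6,18,0],[0,-7.3,22,0],[0,-8.3,25,0],[0,-9.3,28,0],[0,-10,30,0],[0,-10,30,0],[0,-10,30,0]]}}

```text
time: 61.47
ee_pos: [0.4678, -0.328, 0.2244]
eef_rot: [-0.501, -0.5, 0.501, -0.498]
ft_force: [0.3, 0.7, -0.8]
width: 0.0616
```

Run:
```python
from h import *
to()
a=r.camera('scene')[:,:,::-1];t=r.camera('top')[:,:,::-1]
cv2.imwrite('pics/z1.png',a);cv2.imwrite('pics/z1t.png',t)
crop(cv2.convertScaleAbs(t,alpha=1.5),255,155,395,300,4,'pics/z2t.png')
crop(cv2.convertScaleAbs(a,alpha=1.5),235,180,425,360,4,'pics/z2.png')
```

```text
t61.47 tcp [ 0.4678 -0.328   0.2244] w0.0616 tilt [-0.002   0.0012] jaw -0.3 ft [ 0.3  0.7 -0.8] j1,j7 [0.88 0.46]
  shift cm [0. 0. 0.] twist 0
```

View pics/z2t.png

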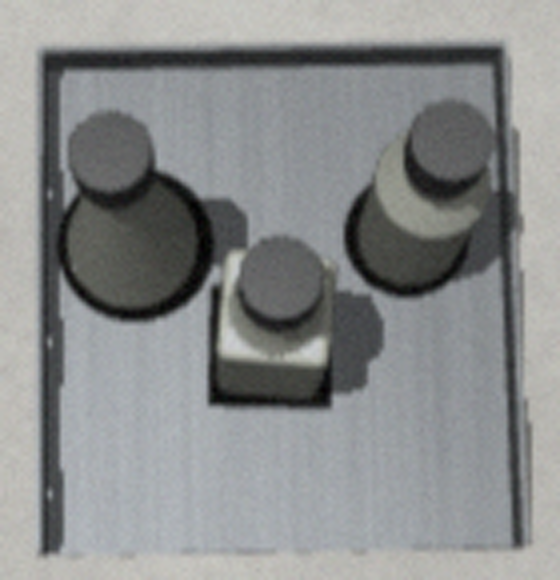

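View pics/z2.png

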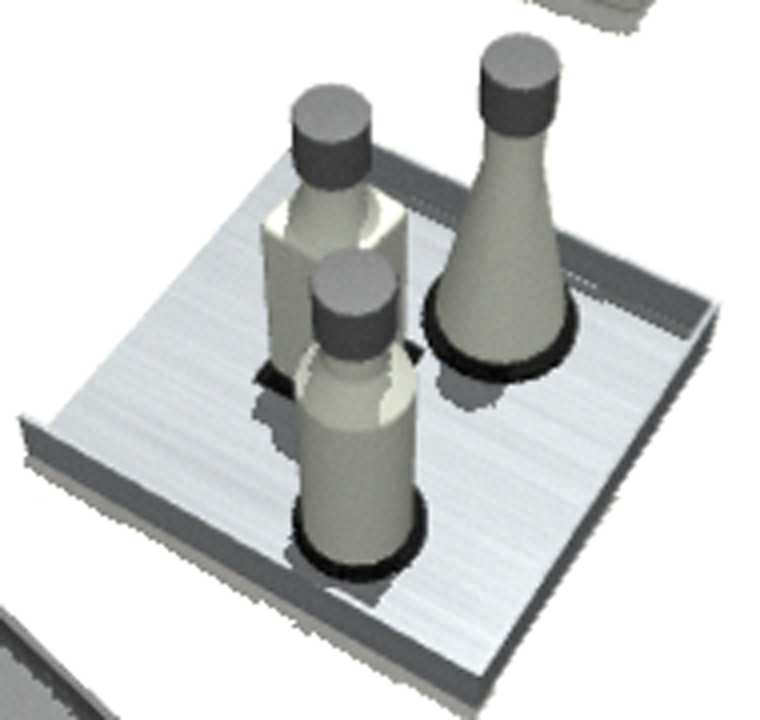

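View pics/z1.png

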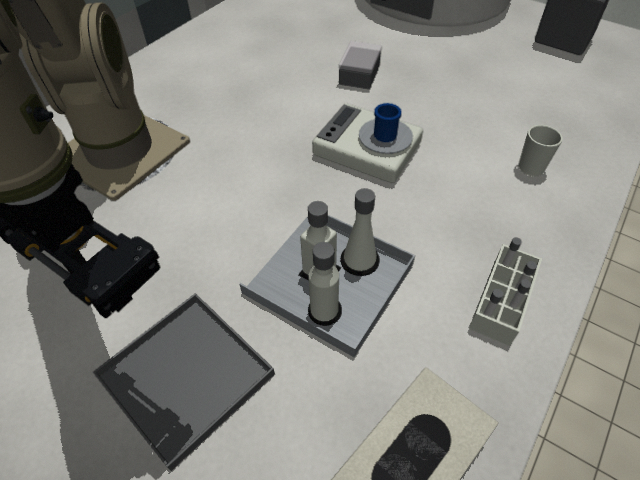

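All the caps appear within about 1 mm of their starting pixels (crop caps at (112,150), (451,142) and (280,278)), each centred on its pad. The bucket is on the pan and the gripper is clear. Handing in.

Emit:
{"op": "drive_tool", "data": {"motion": [[0,0,0,0],[0,0,0,0],[0,0,0,0],[0,0,0,0]]}}

```text
time: 61.9
ee_pos: [0.4698, -0.326, 0.226]
eef_rot: [-0.5, -0.5, 0.5, -0.5]
ft_force: [0.8, -1.2, 0.0]
width: 0.0615
```

```bash
python3 -c "
from bench import r
print(r.close_job())"
```

```text
the job is handed in; nothing more can be done
None
```

The job is done and handed in at about 62 s of the 144 s. I moved the three bottles to the side tray, stood the bucket on the balance pan, then put the flask, round bottle and square bottle back on their pads. The hand-in gave no verdict.

**Last checks:**
- **Bottles:** in the final top and scene pictures all three stand upright, centred on their pads. Their caps are within about 1 mm of where they started.
- **Bucket:** measured at about (0.511, 0.313), right after I let go of it, within 2 mm of the pan centre. It is still upright there in the final scene picture.
- **Gripper:** open, clear of everything, with no load showing.

**What disagreed:**
- **Failed grasps:** my first two tries on the round bottle closed on nothing. On the first I also lifted before the fingers had finished closing. Neither try moved the bottle.
- **Fingertip height:** the fingertips turned out to sit about 19 mm above the reported tool point, not 19 mm below it as stated. I made every later grasp about 38 mm lower to allow for this, and those all held.
- **Wrist camera:** its predictions were off by a few pixels throughout (roughly 2–3 mm).

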